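Pull the enclosure's sash down with the hook pole

ROBOT

A 6-joint arm with a two-finger parallel gripper is mounted at the origin on a cart in front of the work surface, level with it; the furniture and walls round the work are solid. World frame = base frame: x ahead of the robot, y to its left, z up, the work surface at z = 0. Lengths are in m, angles in rad, forces in N, time in s.
With the tool pointing down it reaches from about 0.25 to 0.725 m from the base axis. Payload 4 kg.
Tool frame: the origin (TCP) lies between the finger pads; the fingertips stand 11 mm ahead of it and the grasp point (between the pads) lies 8 mm behind it (bot.tip_extent is the distance from the TCP to the fingertips, in m); z points along the fingers, y is the line along which they close (so a half turn about z gives the same grasp; the last joint's range is limited). The gripper opens to 85 mm and grips with 20 to 120 N. Pads are 22 mm wide; open, the fingers measure 114 mm over their backs; the gripper's body (76 mm by 85 mm) begins 54 mm behind the grasp point. The pads swing forward as they close: fully open they stand 13 mm farther back than shut.
Start: joints at [-1.214, 0.241, 0.005, 1.335, 0, 1.571], TCP at [0.175, -0.469, 0.205] pointing down, gripper open.
Joint ranges: [-2.72, 2.72], [-1.05, 1.87], [-1.09, 1.28], [-1.99, 2.15], [-1.42, 1.44], [-3.14, 3.14]. Speed limits (rad/s): [2.79, 2.79, 3.14, 3.14, 3.14, 3.14].

INTERFACE

Orientations are given as a unit quaternion [x, y, z, w].
In Python, from workcell import bot gives the robot as it stands. The module is installed in compiled form; this text tells all that it offers.
- The arm moves only by the tool drive_tool, never from a script. Its argument "rows" is a list of rows, each an object of numbers: "dx", "dy", "dz": the shift along the tool's x, y, z in units of 50 mm (1.0 is 50 mm); "wx", "wy", "wz": the turn, a rotation vector about the tool's x, y, z in units of 5 degrees (1.0 is 5 degrees); "hand": the finger opening in mm, from 0 to 85.4. A call has 1 to 20 rows; each row is the pose to reach, as a shift and turn from the pose commanded when the call began, along the tool's axes at that moment; what a row does not reach only later rows make up. A row lasts 1/10 s, in which the tool goes at most 50 mm and 8.59 degrees, less where a joint would pass 70% of its speed; a pose out of reach is approached as far as the arm can. A call with a gripper value outside its range is refused whole. The fingers move at their own pace and stop on an object; the grip force is fixed at half the most. Time passes only in rows, so rows that repeat a pose let the fingers close. It gives the time, the measured TCP pose, the force, the opening and the grip force at its end, in the units of the state.
- bot.get_obs(): the state, without advancing time (a new reading comes with each control period).
- bot.camera(name): name is "side" or "top"; returns the picture (420x560x3 uint8, red, green, blue); there is no depth.
- bot.get_calibration(name): a dict with "vfov" (degrees; the focal length in pixels is half the picture's height over the tangent of half this angle, whatever the lens; pixels are square), "cx", "cy" (the principal point, pixels), "k1" (the pictures are not rectified: a ray, as slopes to the right and down, at radius r is drawn at 1 + k1 r^2 times it, then the intrinsics apply), "origin" and "rotation" of the camera in the world. Camera axes: x right, y up, looking along -z (the intrinsics and any distortion apply to the point x, -y, -z); pixel columns grow to the right and rows downward; lengths in m; the calibration is good to about 2 mm. A picture is of the moment at which its call begins. get_calibration takes no time and is no camera call.
- bot.job_done(): hands the job in; it is judged then, once.
Trained networks look in the newest picture that a camera, given by its name, has taken for a name from the list of things; names that differ only in an ending like _2 or _b are one class to them, and where a whole thing is asked for, a point or a joint stands for the part that bears it (a point fixed in the world has none). Each returns a list of dicts, best first, with "score" (0 to 1); they miss things now and then, are a little off and sometimes report something else, mostly with a low value. They report only what shows in the picture. A call takes as long as a camera call.
- bot.look_for(camera, thing): "extent" ([centre column, centre row, width, height] in pixels, round what is visible of it).
- bot.outline_of(camera, thing): "region" (420x560 bool, what is visible of it) and "extent" ([centre column, centre row, width, height] in pixels, round what is visible of it).
The state is a dict: "clock": time; "joint_pos": joint angles; "joint_vel": joint speeds; "tau": joint torques, N m; "eef_pos": TCP position; "tool_rot": TCP orientation; "ft_force": force on the tool from outside, world axes, zero at the start; "ft_torque": the same for the moment, N m; "grip_width": finger opening in m; "grasp_force": force on a finger pad.
Only numpy, scipy, OpenCV 4.12 (cv2) and the standard library are available. Lean on these libraries where they do the work, as an engineer would, in place of code of your own. Each camera call takes 0.05 s, during which the arm holds its last target. There are 200 camera calls.

TASK

Close the small bench enclosure: take the hook pole from its rest, pass its hook through the pull ring on the raised sash and draw the sash down with it, gently, until the roller catch drops into its notch, feeling for that moment rather than forcing the sash hard against its stop. Then unhook the pole without releasing the catch and lay it back in its rest the way it lay. Touch the enclosure with the pole only, and do not disturb the vial, the dropper bottle or the timer.

Things in the scene. Friction and masses are not known exactly. Their poses are not given: they have to be found in the camera images.
- enclosure: white bench cabinet with clear sides, 360 wide (y), 180 deep (x), 360 high, fixed. Origin on the worktop below the middle of the front face of the sash; x points from there into it, z up. A clear sash (300 wide, 200 high) slides up and down between two rails on its front. It starts raised (0 to 20 mm below its top end), stays where it is left and takes a steady 3 to 5 N to pull down.
- ring (a point): centre of the steel pull ring near the sash's upper edge, axes as the enclosure's. The ring stands upright, its hole facing the front (hole axis = x): inside diameter 40, wire 6 thick, 35 in front of the sash's face; two stems lead back from its left and right sides, else the space behind it is free for the hook. At the start its centre is 270 to 290 above the worktop.
- catch (a joint): spring roller of the catch, in m: about 0 while it rides on the steel strip at the sash's right edge, about 0.003 once it has dropped into the strip's notch (sash closed and held). As it drops in, the pull on the pole falls to nearly nothing and the sash runs some 5 mm down by itself or with little pull. To pull the sash up out of it takes about 9 N.
- lug (a point): middle of the underside of the steel lug that sticks out to the right of the sash. It comes down on the rubber pad of the grey stop block that holds the catch, clamped on the right rail at a height that varies and is not measured: the roller drops in when the ring is between 190 and 220 above the worktop. Only 1.5 mm lower the lug stands on the pad and the force rises steeply. Over 10 N from the pole is forcing.
- hook_pole: short hook pole, about 0.15 kg, lying level in its rest. Origin on its long axis where the handle is to be held; x points along it to the hook, z up. Black rubber-ribbed flat-sided handle 18 wide (y), 26 high (z), from x = -80 to +40 mm; then a steel rod of 8 diameter on the axis to x = 125, bent straight down (-z) into a prong of 8 diameter whose end is 22 below the axis.
- hook_tip (a point): lower end of the hook's prong, at (125, 0, -22) mm in the pole's frame
- pole_rest: grey rest fixed on the worktop: base plate 200 x 70 x 10 and two forks with flared lips, open at the top. Origin on the worktop; x points the way the hook points. Rear fork at x = -55 mm (slot 24 wide, for the handle), front fork at x = 80 (slot 16, for the rod), each 14 long, at most 78 high. The pole lying in it has its origin at (0, 0, 58) mm, same axes.
- vial: glass vial with a white cap, 23 in diameter, 56 high, standing left of the rest; origin under its centre. Bystander.
- dropper_bottle: amber dropper bottle, 33 in diameter, 102 high, standing right of the rest; origin under its centre. Bystander.
- timer: white bench timer, 66 x 66 x 20, lying flat left of the rest; origin under its centre. Bystander.

How it is judged:
On the way, in this order (a step that is already met when the one before it is completed fails the run):
1. the hook is through the ring with its prong dropped behind the ring's lower bar (x of hook_tip in the frame of ring between 0.004 and 0.034 m and y of hook_tip in the frame of ring between -0.023 and 0.023 m and z of hook_tip in the frame of ring between -0.05 and -0.026 m), for 0.2 s.
2. the roller has dropped into the notch with the hook still in the ring (all of step 1 and value of joint catch above 0.002 m), for 0.2 s.
At the end, for the whole second after the job is handed in: The catch's roller is in the notch (more than 2 mm out), and the hook pole lies at rest in both forks of its rest as it lay at first: within 25 mm lengthwise, 10 mm sideways and 8 mm in height, hook forward and down, tilted less than 0.15 rad (value of joint catch above 0.002 m and x of hook_pole in the frame of pole_rest between -0.025 and 0.025 m and y of hook_pole in the frame of pole_rest between -0.01 and 0.01 m and z of hook_pole in the frame of pole_rest between 0.05 and 0.066 m and x of hook_tip in the frame of pole_rest above 0.085 m and z of hook_tip in the frame of pole_rest below 0.05 m and angle between hook_pole's own z axis and vertical below 0.15 rad and linear speed of hook_pole below 0.02 m/s); the robot touches nothing.
It fails at once if the pole pressed or pulled on the enclosure or its sash with more than 10 N (contact force between hook_pole and enclosure above 10 N).
It fails at once if the robot itself touched the enclosure or its sash (contact force between any of the arm, the fingers and enclosure above 0.5 N).
It fails at once if the glass vial was shifted by more than 20 mm or tipped (distance of vial from where it was at the start of the episode above 0.02 m or angle between vial's own z axis and vertical above 0.4 rad).
It fails at once if the dropper bottle was shifted by more than 20 mm or tipped (distance of dropper_bottle from where it was at the start of the episode above 0.02 m or angle between dropper_bottle's own z axis and vertical above 0.4 rad).
It fails at once if the bench timer was shifted by more than 20 mm or tipped (distance of timer from where it was at the start of the episode above 0.02 m or angle between timer's own z axis and vertical above 0.4 rad).
It also fails if it takes over 72 s, if anything falls off the work surface, if the arm or the gripper's body presses on something with over 40 N, if the wrist force passes 120 N, or if a joint passes its speed limit or range.

## Working session

There is one attempt and no reset: what is moved stays moved. The work goes in short steps, Python scripts to look and compute and a tool call to move; the robot and the scene stay as the last step left them, time stands still between calls to the robot, and variables do not carry over. Pictures are saved under pics/ and viewed, at most 10 in all, crops included, and the job is handed in when it is done.

Besides the shell and the picture viewer there is one more tool, called after ">>>" as name(argument=value, ...), one argument or row to a line, values as JSON. drive_tool: Moves the arm, as the interface text tells. Its arguments: {"type":"object","properties":{"rows":{"type":"array","items":{"type":"object","properties":{"dx":{"type":"number"},"dy":{"type":"number"},"dz":{"type":"number"},"wx":{"type":"number"},"wy":{"type":"number"},"wz":{"type":"number"},"hand":{"type":"number"}}}}},"required":["rows"]}

```bash
mkdir -p pics; cat > h.py <<'E'
import numpy as np, cv2
from workcell import bot
from scipy.spatial.transform import Rotation as R
def cal(n):
    c=bot.get_calibration(n); f=210/np.tan(np.radians(c['vfov'])/2); return c,f
def rot(c):
    r=np.array(c['rotation'],float)
    return r if r.shape==(3,3) else R.from_quat(r).as_matrix()
def ray(n,u,v):
    c,f=cal(n); a=np.array([(u-c['cx'])/f,(v-c['cy'])/f]); s=a.copy()
    for _ in range(30): s=a/(1+c['k1']*(s@s))
    d=rot(c)@np.array([s[0],-s[1],-1]); return np.array(c['origin'],float),d/np.linalg.norm(d)
def proj(n,p):
    c,f=cal(n); q=rot(c).T@(np.array(p)-c['origin']); s=np.array([q[0],-q[1]])/-q[2]
    s=s*(1+c['k1']*(s@s)); return np.array([c['cx'],c['cy']])+f*s
def onz(n,u,v,z):
    o,d=ray(n,u,v); return o+d*(z-o[2])/d[2]
def tri(u1,u2):
    o1,d1=ray('top',*u1);o2,d2=ray('side',*u2)
    t=np.linalg.lstsq(np.c_[d1,-d2],o2-o1,rcond=None)[0]
    a,b=o1+d1*t[0],o2+d2*t[1]; return (a+b)/2,np.linalg.norm(a-b)
def snap(n,name=None):
    im=bot.camera(n)
    if name: cv2.imwrite(f'pics/{name}.png',im[:,:,::-1])
    return im
E
python3 - <<'E'
from h import *
np.set_printoptions(precision=4,suppress=True)
ims=[snap('top'),snap('side')]
cv2.imwrite('pics/a_top.png',ims[0][:,:,::-1]);cv2.imwrite('pics/a_side.png',ims[1][:,:,::-1])
print(bot.get_obs())
for n in('top','side'):
    print(n,bot.get_calibration(n))
    for t in ('enclosure','ring','hook_pole','hook_tip','pole_rest','lug','catch','vial','dropper_bottle','timer'):
        r=bot.look_for(n,t); print(n,t,[(np.round(x['extent'],1).tolist(),round(x['score'],2)) for x in r[:2]])
E
```

```text
{'clock': 0.1, 'joint_pos': array([-1.214 ,  0.2413,  0.0039,  1.3352, -0.    ,  1.5708]), 'joint_vel': array([ 0.0004, -0.0018,  0.0026, -0.0006,  0.0001,  0.0028]), 'tau': array([  0.0009, -37.3138,  25.301 ,   0.0109,   0.0001,   0.    ]), 'eef_pos': array([ 0.1744, -0.4679,  0.2038]), 'tool_rot': array([ 0.9841,  0.1774, -0.0002, -0.0009]), 'ft_force': array([-0.0376,  0.2003, -0.4399]), 'ft_torque': array([-0.0291,  0.0247,  0.0499]), 'grasp_force': 0.0, 'grip_width': 0.085554832666018}
top {'vfov': 45.8256956636632, 'cx': 281.05928759121485, 'cy': 206.0383749953237, 'k1': -0.13714713115703228, 'origin': array([ 0.5093, -0.1027,  1.5355]), 'rotation': array([ 0.0261, -0.0195, -0.7048,  0.7086])}
top enclosure [([205.5, 132.4, 157.8, 109.0], 0.64)]
top ring [([215.9, 172.9, 129.6, 24.9], 0.93)]
top hook_pole [([311.7, 251.8, 5.2, 65.9], 0.68)]
top hook_tip [([312.8, 262.4, 9.2, 42.9], 0.69)]
top pole_rest [([309.9, 251.8, 23.5, 65.3], 0.61)]
top lug [([216.1, 173.2, 131.3, 27.5], 0.8), ([205.7, 133.4, 159.2, 107.4], 0.59)]
top catch []
top vial [([266.1, 247.1, 4.1, 6.5], 0.4)]
t
[... 152 characters left out ...]
6693274, 'cy': 201.46593665116438, 'k1': -0.11642392290184131, 'origin': array([ 0.6575, -1.1117,  0.6335]), 'rotation': array([0.5472, 0.0076, 0.0238, 0.8367])}
side enclosure [([359.7, 180.2, 117.6, 185.2], 0.79)]
side ring [([310.8, 173.4, 22.6, 114.3], 0.94)]
side hook_pole [([216.9, 269.3, 98.9, 19.8], 0.68)]
side hook_tip [([219.9, 272.5, 97.9, 18.7], 0.73)]
side pole_rest [([214.1, 282.5, 94.5, 43.0], 0.76)]
side lug [([311.1, 172.5, 24.0, 110.8], 0.77)]
side catch [([234.7, 313.3, 17.3, 45.4], 0.55)]
side vial [([230.2, 250.3, 11.2, 29.7], 0.5)]
side dropper_bottle [([236.2, 315.3, 17.7, 44.0], 0.96), ([235.3, 243.1, 30.8, 12.6], 0.57)]
side timer [([234.1, 243.1, 29.4, 15.0], 0.91)]
```

View pics/a_top.png

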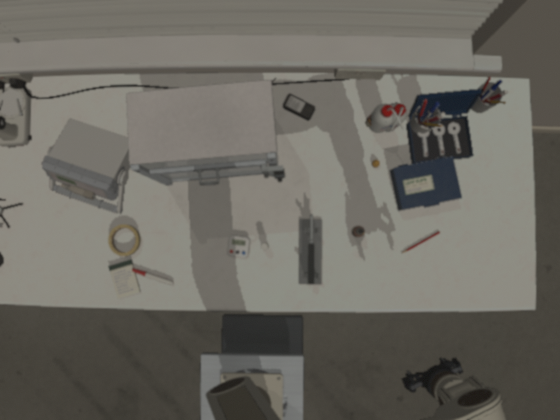

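View pics/a_side.png

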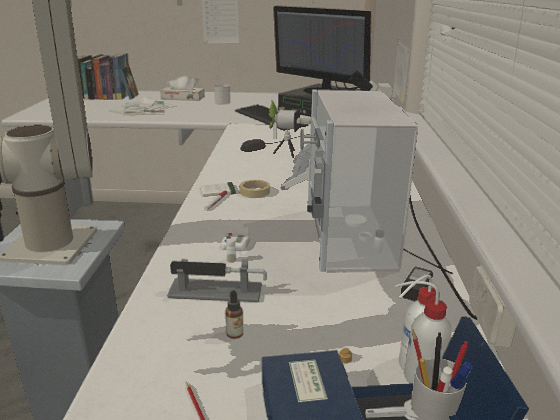

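The top view shows the enclosure at about (205,130), with the ring bracket in front of it at (208,178) and the pole in its rest at x≈311, rows 218–285. In the side view the pole runs from (170,268) to (267,275), and the sash front edge is at about x=318. I'll enlarge the details next.

```bash
python3 - <<'E'
from h import *
t=cv2.imread('pics/a_top.png');s=cv2.imread('pics/a_side.png')
def crop(im,x0,y0,w,h,W,H): return cv2.convertScaleAbs(cv2.resize(im[y0:y0+h,x0:x0+w],(W,H),interpolation=cv2.INTER_CUBIC),alpha=1.4)
A=crop(t,120,150,170,50,800,235)   # x4.706
B=crop(t,290,205,40,90,162,365)    # x4.06
C=crop(s,160,250,115,55,400,191)   # 3.478
D=crop(s,290,90,60,130,168,365)
o=np.zeros((600,800,3),np.uint8);o[:235]=A;o[235:600,:162]=B;o[235:426,170:570]=C;o[235:600,580:748]=D
cv2.imwrite('pics/b.png',o)
E
```

```text
(no output)
```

View pics/b.png

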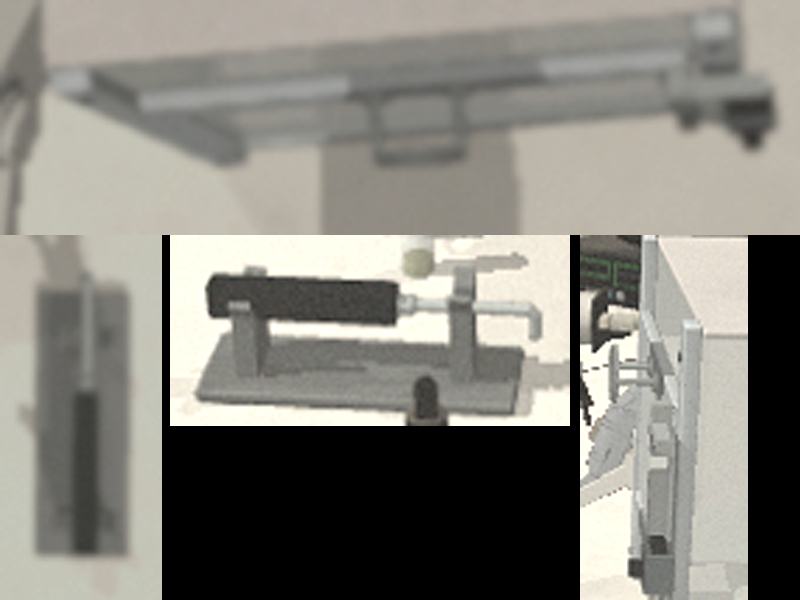

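```bash
python3 - <<'E'
from h import *
np.set_printoptions(precision=4,suppress=True)
A=lambda x,y:(120+x/4.706,150+y/4.706)
B=lambda x,y:(290+x/4.06,205+(y-235)/4.06)
C=lambda x,y:(160+(x-170)/3.478,250+(y-235)/3.478)
D=lambda x,y:(290+(x-580)/2.8,90+(y-235)/2.8)
print('ring tri',tri(A(420,155),D(614,375)), 'ring z=.3 ends',onz('top',*A(377,159),.3),onz('top',*A(464,154),.3))
print('strip',onz('top',*A(140,102),.3),onz('top',*A(690,60),.3))
print('handle back',tri(B(86,552),C(210,297)));print('handle front',tri(B(86,390),C(397,303)));print('hook corner',tri(B(86,278),C(541,308)))
for y in(552,390,278): print(onz('top',*B(86,y),.062))
for p in ((36,290),(128,290),(128,553),(36,553)): print('base',onz('top',*B(*p),.01))
for p in ((197,398),(515,412),(520,350)): print('baseS',onz('side',*C(*p),.0 if p[1]>390 else .01))
bot.camera('top');bot.camera('side')
for n,t,z in(('top','enclosure',.36),('top','pole_rest',.01),('side','hook_pole',.058),('top','hook_pole',.06)):
    r=bot.outline_of(n,t)
    if r:
        c=cv2.findContours(r[0]['region'].astype(np.uint8),0,2)[0];c=max(c,key=cv2.contourArea)
        b=cv2.boxPoints(cv2.minAreaRect(c));print(n,t,r[0]['score'],b.tolist(),[onz(n,*q,z) for q in b])
for n,t in(('top','vial'),('top','dropper_bottle'),('top','timer')):
    for r in bot.look_for(n,t)[:1]: print(t,onz(n,r['extent'][0],r['extent'][1],{'vial':.056,'dropper_bottle':.1,'timer':.02}[t]))
for t,u in (('vial',(266,245)),('dropper',(358,231))): print(t,onz('top',*u,.056))
print('encl top corners',[onz('top',*u,.36) for u in ((129,168),(277,152),(274,86),(127,92))])
E
```

```text
ring tri (array([0.6497, 0.0941, 0.2718]), np.float64(0.0002724007344899784)) ring z=.3 ends [0.6442 0.1128 0.3   ] [0.647  0.0661 0.3   ]
strip [0.6748 0.2426 0.3   ] [ 0.6979 -0.054   0.3   ]
handle back (array([ 0.3765, -0.1791,  0.0589]), np.float64(0.0007389196573713544))
handle front (array([ 0.4945, -0.1786,  0.06  ]), np.float64(0.0007354453473216505))
hook corner (array([ 0.5802, -0.178 ,  0.0597]), np.float64(0.006880282892072103))
[ 0.3772 -0.1789  0.062 ]
[ 0.4949 -0.1784  0.062 ]
[ 0.5767 -0.1782  0.062 ]
base [ 0.5698 -0.1431  0.01  ]
base [ 0.5701 -0.2127  0.01  ]
base [ 0.3719 -0.2132  0.01  ]
base [ 0.3716 -0.1439  0.01  ]
baseS [ 0.3692 -0.2043  0.    ]
baseS [ 0.5694 -0.2038  0.    ]
baseS [ 0.5677 -0.1489  0.01  ]
top enclosure 0.58 [[123.41292572021484, 91.5581283569336], [273.8390808105469, 79.2784652709961], [282.0028991699219, 179.28549194335938], [131.57675170898438, 191.56515502929688]] [array([0.8666, 0.2995, 0.36  ]), array([ 0.8944, -0.0721,  0.36  ]), array([ 0.6492, -0.0934,  0.36  ]), array([0.6185, 0.2695, 0.36  ])]
top pole_rest 0.64 [[298.0044250488
[... 534 characters left out ...]
0.058 ]), array([ 0.5183, -0.1476,  0.058 ]), array([ 0.5243, -0.202 ,  0.058 ])]
top hook_pole 0.56 [[306.6143493652344, 282.9552917480469], [308.5519714355469, 222.88877868652344], [314.9001770019531, 223.09356689453125], [312.9625549316406, 283.16009521484375]] [array([ 0.3773, -0.1655,  0.06  ]), array([ 0.555 , -0.1706,  0.06  ]), array([ 0.5545, -0.1894,  0.06  ]), array([ 0.3768, -0.1842,  0.06  ])]
dropper_bottle [ 0.478  -0.1775  0.1   ]
timer [0.4791 0.0353 0.02  ]
vial [ 0.4887 -0.0445  0.056 ]
dropper [ 0.5316 -0.3184  0.056 ]
encl top corners [array([0.6758, 0.2776, 0.36  ]), array([ 0.7148, -0.081 ,  0.36  ]), array([ 0.8775, -0.0727,  0.36  ]), array([0.8653, 0.2902, 0.36  ])]
```

```bash
cat >> h.py <<'E'
def go(p,yaw=0,pitch=0):
    o=bot.get_obs(); r0=R.from_quat(o['tool_rot'])
    r1=R.from_euler('z',yaw)*R.from_euler('y',pitch)*R.from_quat([1,0,0,0])
    d=r0.inv().apply(np.array(p)-o['eef_pos'])/.05; w=np.degrees((r0.inv()*r1).as_rotvec())/5
    print('from',o['eef_pos'].round(4),'d',d.round(3),'w',w.round(3))
E
python3 -c "
from h import *
go([.455,-.179,.13])"
```

```text
from [ 0.1747 -0.4685  0.2046] d [ 7.276 -3.467  1.492] w [ 1.000e-03 -0.000e+00  4.089e+00]
```

>>> drive_tool(
  rows=[
    {"dx": 1.8,"dy": -0.85,"dz": 0,"wz": 1,"hand": 85},
    {"dx": 3.6,"dy": -1.7,"dz": 0,"wz": 2,"hand": 85},
    {"dx": 5.4,"dy": -2.6,"dz": 0.3,"wz": 3,"hand": 85},
    {"dx": 7.28,"dy": -3.47,"dz": 1.0,"wz": 4.09,"hand": 60},
    {"dx": 7.28,"dy": -3.47,"dz": 1.4,"wz": 4.09,"hand": 60},
    {"dx": 7.28,"dy": -3.47,"dz": 1.5,"wz": 4.09,"hand": 60},
    {"dx": 7.28,"dy": -3.47,"dz": 1.5,"wz": 4.09,"hand": 60},
    {"dx": 7.28,"dy": -3.47,"dz": 1.5,"wz": 4.09,"hand": 60},
    {"dx": 7.28,"dy": -3.47,"dz": 1.5,"wz": 4.09,"hand": 60},
    {"dx": 7.28,"dy": -3.47,"dz": 1.5,"wz": 4.09,"hand": 60},
    {"dx": 7.28,"dy": -3.47,"dz": 1.5,"wz": 4.09,"hand": 60},
    {"dx": 7.28,"dy": -3.47,"dz": 1.5,"wz": 4.09,"hand": 60},
  ],
)

```text
invalid input at $.rows[0]: expected keys dx, dy, dz, wx, wy, wz, hand
```

```bash
python3 -c "
from h import *
print(bot.get_obs()['ft_force'],bot.get_obs()['clock'])
go([.455,-.179,.05])
t=snap('top');s=snap('side')
a=cv2.resize(t[190:310,260:370],(440,480));b=cv2.resize(s[200:320,150:300],(600,480))[:,100:460]
cv2.imwrite('pics/c.png',np.hstack([a,b])[:,:,::-1])
for z in(.058,): print(proj('top',[.455,-.179,z]),proj('side',[.455,-.179,z]))
"
```

```text
[-0.49307501 -0.35895331 -0.03074778] 1.55
from [ 0.1747 -0.4685  0.2046] d [ 7.276 -3.468  3.092] w [ 1.000e-03 -0.000e+00  4.089e+00]
[311.25818093 256.64419269] [207.31878159 269.70162074]
```

View pics/c.png

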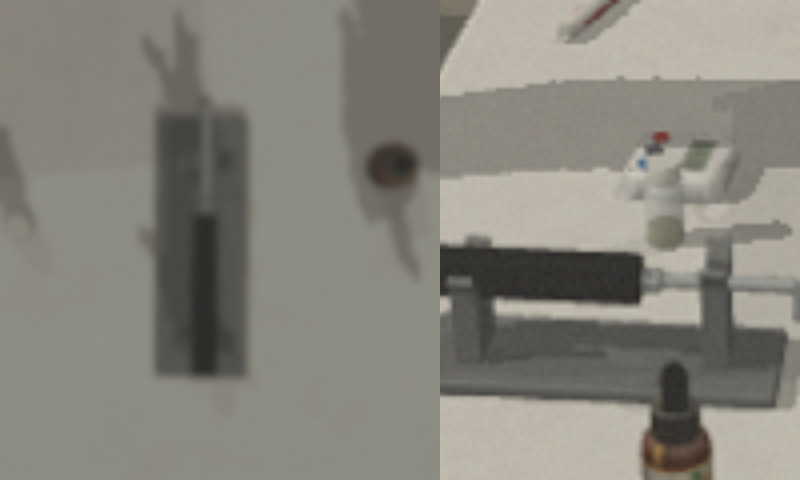

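The call was refused because every key must be given in each row, so the arm hasn't moved. The picture shows the pole lying undisturbed along column 311. I'll resend the move with all keys.

>>> drive_tool(
  rows=[
    {"dx": 1.8,"dy": -0.85,"dz": 0,"wx": 0,"wy": 0,"wz": 1,"hand": 85},
    {"dx": 3.6,"dy": -1.7,"dz": 0,"wx": 0,"wy": 0,"wz": 2,"hand": 85},
    {"dx": 5.4,"dy": -2.6,"dz": 0.3,"wx": 0,"wy": 0,"wz": 3,"hand": 85},
    {"dx": 7.28,"dy": -3.47,"dz": 1.0,"wx": 0,"wy": 0,"wz": 4.09,"hand": 60},
    {"dx": 7.28,"dy": -3.47,"dz": 1.4,"wx": 0,"wy": 0,"wz": 4.09,"hand": 60},
    {"dx": 7.28,"dy": -3.47,"dz": 1.5,"wx": 0,"wy": 0,"wz": 4.09,"hand": 60},
    {"dx": 7.28,"dy": -3.47,"dz": 1.5,"wx": 0,"wy": 0,"wz": 4.09,"hand": 60},
    {"dx": 7.28,"dy": -3.47,"dz": 1.5,"wx": 0,"wy": 0,"wz": 4.09,"hand": 60},
    {"dx": 7.28,"dy": -3.47,"dz": 1.5,"wx": 0,"wy": 0,"wz": 4.09,"hand": 60},
    {"dx": 7.28,"dy": -3.47,"dz": 1.5,"wx": 0,"wy": 0,"wz": 4.09,"hand": 60},
    {"dx": 7.28,"dy": -3.47,"dz": 1.5,"wx": 0,"wy": 0,"wz": 4.09,"hand": 60},
    {"dx": 7.28,"dy": -3.47,"dz": 1.5,"wx": 0,"wy": 0,"wz": 4.09,"hand": 60},
  ],
)

```text
clock: 2.85
eef_pos: [0.4546, -0.18, 0.1302]
tool_rot: [1.0, -0.001, 0.0, 0.0]
ft_force: [0.1, -0.0, 0.5]
grip_width: 0.0603
grasp_force: 0.0
```

```bash
python3 -c "
from h import *
print(bot.get_obs()['ft_force'],bot.get_obs()['clock'],bot.get_obs()['grip_width'])
go([.455,-.179,.05])
s=snap('side')
cv2.imwrite('pics/d.png',cv2.resize(s[170:320,130:330],(800,600))[:,:,::-1])
"
```

```text
[ 0.09330453 -0.04503651  0.48498463] 2.85 0.060251617110682304
from [ 0.4546 -0.18    0.1302] d [ 0.008 -0.022  1.604] w [ 0.007 -0.006 -0.024]
```

View pics/d.png

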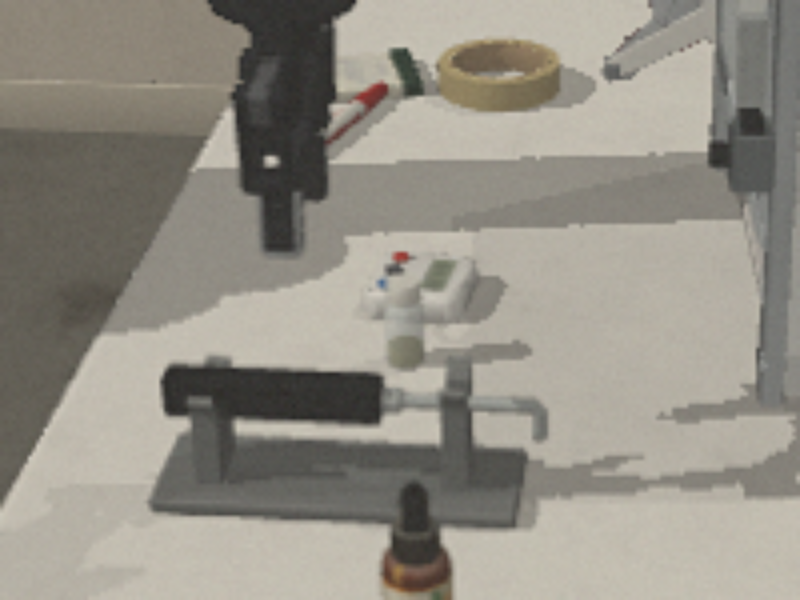

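The fingers are above the handle between the forks, at about (285,250) in the crop, and the pole is undisturbed. I'll descend and grip it.

>>> drive_tool(
  rows=[
    {"dx": 0,"dy": 0,"dz": 0.5,"wx": 0,"wy": 0,"wz": 0,"hand": 60},
    {"dx": 0,"dy": -0.02,"dz": 1.0,"wx": 0,"wy": 0,"wz": 0,"hand": 50},
    {"dx": 0,"dy": -0.02,"dz": 1.4,"wx": 0,"wy": 0,"wz": 0,"hand": 50},
    {"dx": 0,"dy": -0.02,"dz": 1.6,"wx": 0,"wy": 0,"wz": 0,"hand": 50},
    {"dx": 0,"dy": -0.02,"dz": 1.6,"wx": 0,"wy": 0,"wz": 0,"hand": 50},
    {"dx": 0,"dy": -0.02,"dz": 1.6,"wx": 0,"wy": 0,"wz": 0,"hand": 40},
    {"dx": 0,"dy": -0.02,"dz": 1.6,"wx": 0,"wy": 0,"wz": 0,"hand": 28},
    {"dx": 0,"dy": -0.02,"dz": 1.6,"wx": 0,"wy": 0,"wz": 0,"hand": 10},
    {"dx": 0,"dy": -0.02,"dz": 1.6,"wx": 0,"wy": 0,"wz": 0,"hand": 10},
    {"dx": 0,"dy": -0.02,"dz": 1.6,"wx": 0,"wy": 0,"wz": 0,"hand": 10},
    {"dx": 0,"dy": -0.02,"dz": 1.6,"wx": 0,"wy": 0,"wz": 0,"hand": 10},
    {"dx": 0,"dy": -0.02,"dz": 1.6,"wx": 0,"wy": 0,"wz": 0,"hand": 10},
    {"dx": 0,"dy": -0.02,"dz": 1.6,"wx": 0,"wy": 0,"wz": 0,"hand": 10},
  ],
)

```text
clock: 4.2
eef_pos: [0.4551, -0.1777, 0.0496]
tool_rot: [1.0, 0.0, -0.0, -0.0]
ft_force: [-0.8, -0.4, 0.3]
grip_width: 0.0098
grasp_force: 0.0
```

```bash
python3 -c "
from h import *
print(bot.get_obs())
s=snap('side');t=snap('top')
cv2.imwrite('pics/e.png',np.hstack([cv2.resize(s[210:320,150:290],(560,440)),cv2.resize(t[200:310,290:350],(240,440))])[:,:,::-1])
"
```

```text
{'clock': 4.2, 'joint_pos': array([-3.72333033e-01,  3.45965276e-01, -2.82416528e-01,  9.42502679e-01,
        4.41564920e-06,  2.76922181e+00]), 'joint_vel': array([-0.00142213,  0.00066201, -0.00208661,  0.00069793, -0.00130797,
        0.0005474 ]), 'tau': array([ 2.95209495e-03, -3.82654595e+01,  2.12427628e+01,  1.75097695e-03,
        2.85896622e-04, -1.64419083e-05]), 'eef_pos': array([ 0.45510339, -0.17773888,  0.04956392]), 'tool_rot': array([ 9.99999999e-01,  1.89039568e-05, -4.02545325e-05, -1.80925164e-05]), 'ft_force': array([-0.75450199, -0.43502668,  0.32276943]), 'ft_torque': array([ 0.00242689,  0.01594886, -0.0013545 ]), 'grasp_force': 0.0, 'grip_width': 0.00978154645537}
```

View pics/e.png

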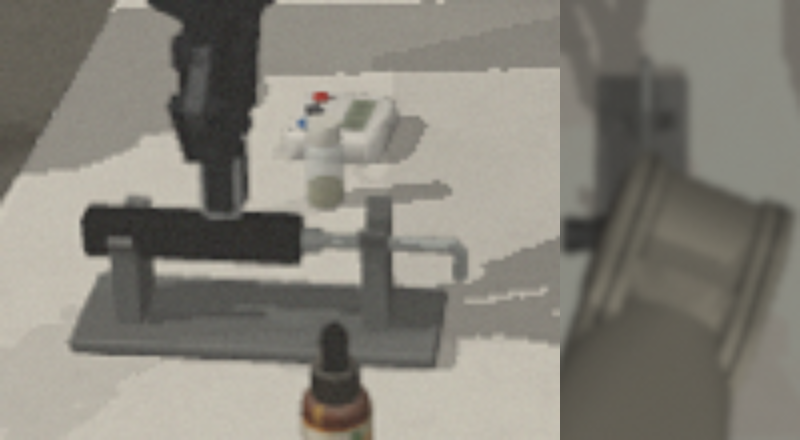

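```bash
python3 -c "
from h import *
for z in (.0386,.05,.07): print(z,proj('side',[.455,-.178,z]),proj('top',[.455,-.178,z]))
o,d=ray('side',205.5,263.75)
for y in(-.15,-.178,-.2): print(o+d*(y-o[1])/d[1])
print('handle top edge', [ (lambda o,d:o+d*(-.188-o[1])/d[1])(*ray('side',205.5,v)) for v in (262,263,275.5)])
"
```

```text
0.0386 [207.85958217 277.09927148] [310.592741   256.40332509]
0.05 [207.59180358 272.62529287] [310.7846221  256.54324018]
0.07 [207.11973372 264.67616084] [311.12847093 256.79396188]
[ 0.44540683 -0.15        0.05531609]
[ 0.45158147 -0.178       0.07214893]
[ 0.45643298 -0.2         0.08537473]
handle top edge [array([ 0.45401506, -0.188     ,  0.08247796]), array([ 0.45388473, -0.188     ,  0.0800128 ]), array([ 0.45221948, -0.188     ,  0.04876953])]
```

```bash
python3 -c "
from h import *
o,d=ray('side',200.8,233)
for y in(-.15,-.18,-.215,-.23): print(o+d*(y-o[1])/d[1])
s=bot.camera('side')
for t in ('hook_pole','hook_tip','pole_rest'):
  for r in bot.outline_of('side',t)[:1]:
    ys,xs=np.where(r['region']);print(t,r['extent'],r['score'])
    for c in (180,190,196,215,222): 
      q=ys[xs==c];print(c,q.min() if len(q) else None,q.max() if len(q) else None)
print(s[255:282,206].tolist()); print(s[255:282,190].tolist())
cv2.imwrite('pics/f.png',cv2.resize(s[245:290,185:235],(800,600),interpolation=cv2.INTER_NEAREST)[:,:,::-1])
"
```

```text
[ 0.43911808 -0.15        0.13166091]
[ 0.44592995 -0.18        0.14731448]
[ 0.45387713 -0.215       0.16557698]
[ 0.45728307 -0.23        0.17340377]
hook_pole [215.6, 270.0, 95.1, 16.0] 0.67
180 261 269
190 261 274
196 261 276
215 263 276
222 263 276
hook_tip [219.2, 270.8, 98.0, 17.9] 0.57
180 262 268
190 262 274
196 262 275
215 263 275
222 264 275
pole_rest [214.1, 281.4, 98.4, 42.0] 0.63
180 269 298
190 278 298
196 279 298
215 280 299
222 281 300
[[55, 56, 52], [57, 54, 51], [54, 50, 54], [51, 53, 48], [59, 58, 56], [56, 54, 50], [48, 48, 46], [53, 56, 53], [81, 80, 78], [96, 98, 95], [42, 40, 34], [51, 53, 50], [52, 49, 50], [50, 51, 47], [45, 46, 41], [54, 53, 49], [48, 46, 47], [45, 44, 42], [48, 44, 43], [40, 39, 39], [145, 140, 130], [203, 196, 183], [198, 191, 177], [200, 196, 183], [164, 160, 151], [82, 81, 77], [81, 80, 75]]
[[198, 191, 179], [196, 191, 179], [195, 191, 178], [196, 189, 178], [200, 193, 181], [198, 193, 180], [173, 168, 157], [63, 60, 60], [47, 48, 44], [49, 52, 47], [50, 48, 46], [50, 52, 47], [51, 51, 48], [50, 46, 46], [53, 52, 51], [50, 50, 47], [56, 57, 53], [48, 47, 44], [46, 42, 40], [112, 106, 99], [179, 177, 163], [200, 196, 182], [201, 196, 182], [164, 161, 148], [119, 116, 112], [106, 108, 103], [92, 93, 89]]
```

View pics/f.png

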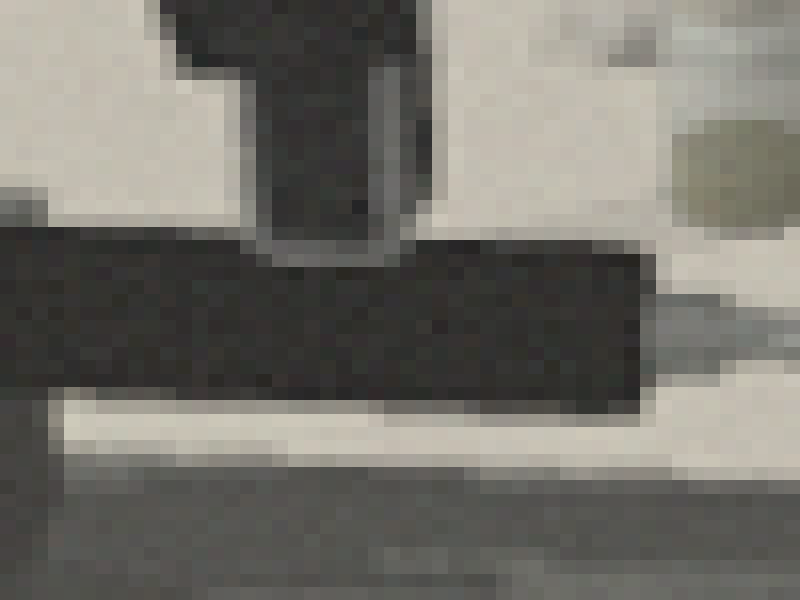

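The image shows the fingertips resting just above the handle, with their lower edge at about (205,264). That puts them about 35 mm higher than the stated TCP geometry implies. I'll check `tip_extent`.

```bash
python3 -c "
from h import *
print(bot.tip_extent)
print([a for a in dir(bot) if a[0]!='_'])
print(bot.get_obs()['joint_pos'])
"
```

```text
0.011
['Unreachable', 'camera', 'get_calibration', 'get_obs', 'job_done', 'look_for', 'outline_of', 'tip_extent']
[-3.72506276e-01  3.45968766e-01 -2.82373642e-01  9.42550043e-01
  3.39541266e-05  2.76927224e+00]
```

>>> drive_tool(
  rows=[
    {"dx": 0,"dy": 0,"dz": -0.2,"wx": 0,"wy": 0,"wz": 0,"hand": 50},
    {"dx": 0,"dy": 0,"dz": -0.2,"wx": 0,"wy": 0,"wz": 0,"hand": 50},
    {"dx": 0,"dy": 0,"dz": -0.2,"wx": 0,"wy": 0,"wz": 0,"hand": 50},
    {"dx": 0,"dy": 0.02,"dz": 0.1,"wx": 0,"wy": 0,"wz": 0,"hand": 50},
    {"dx": 0,"dy": 0.02,"dz": 0.25,"wx": 0,"wy": 0,"wz": 0,"hand": 50},
    {"dx": 0,"dy": 0.02,"dz": 0.4,"wx": 0,"wy": 0,"wz": 0,"hand": 50},
    {"dx": 0,"dy": 0.02,"dz": 0.4,"wx": 0,"wy": 0,"wz": 0,"hand": 50},
  ],
)

```text
clock: 5.2
eef_pos: [0.4541, -0.1784, 0.0284]
tool_rot: [1.0, -0.0, -0.001, -0.0]
ft_force: [0.9, 0.0, 0.4]
grip_width: 0.05
grasp_force: 0.0
```

```bash
python3 -c "
from h import *
print(bot.get_obs()['ft_force'],bot.get_obs()['eef_pos'],bot.get_obs()['grip_width'])
s=snap('side')
cv2.imwrite('pics/g.png',cv2.resize(s[225:310,155:275],(800,566),interpolation=cv2.INTER_CUBIC)[:,:,::-1])
"
```

```text
[0.88461951 0.04689853 0.36806323] [ 0.45406332 -0.17835075  0.02841917] 0.04999614532532874
```

View pics/g.png

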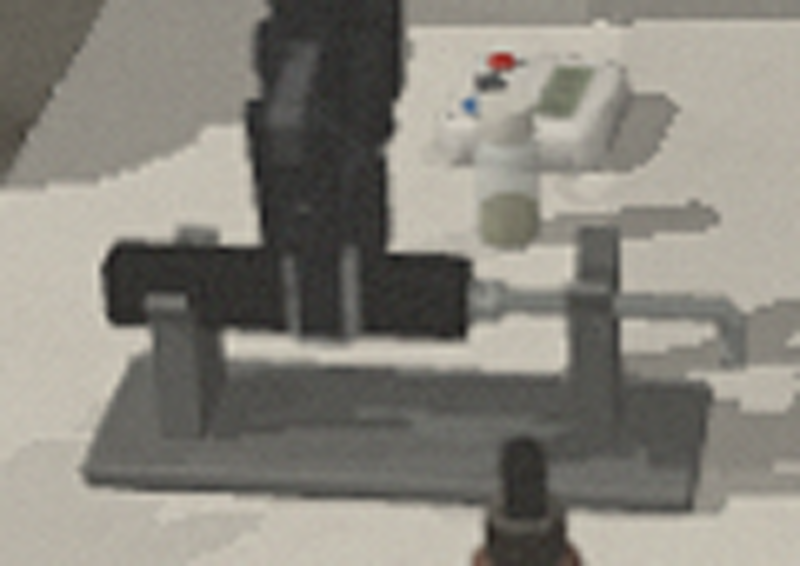

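The fingers now straddle the handle, with their tips at about (203,275), and there is no contact force. I need roughly 17 mm more depth before closing.

>>> drive_tool(
  rows=[
    {"dx": 0.02,"dy": 0,"dz": 0.12,"wx": 0,"wy": 0,"wz": 0,"hand": 50},
    {"dx": 0.04,"dy": 0,"dz": 0.24,"wx": 0,"wy": 0,"wz": 0,"hand": 50},
    {"dx": 0.04,"dy": 0,"dz": 0.34,"wx": 0,"wy": 0,"wz": 0,"hand": 50},
    {"dx": 0.04,"dy": 0,"dz": 0.34,"wx": 0,"wy": 0,"wz": 0,"hand": 40},
    {"dx": 0.04,"dy": 0,"dz": 0.34,"wx": 0,"wy": 0,"wz": 0,"hand": 28},
    {"dx": 0.04,"dy": 0,"dz": 0.34,"wx": 0,"wy": 0,"wz": 0,"hand": 20},
    {"dx": 0.04,"dy": 0,"dz": 0.34,"wx": 0,"wy": 0,"wz": 0,"hand": 5},
    {"dx": 0.04,"dy": 0,"dz": 0.34,"wx": 0,"wy": 0,"wz": 0,"hand": 5},
    {"dx": 0.04,"dy": 0,"dz": 0.34,"wx": 0,"wy": 0,"wz": 0,"hand": 5},
    {"dx": 0.04,"dy": 0,"dz": 0.34,"wx": 0,"wy": 0,"wz": 0,"hand": 5},
  ],
)

```text
clock: 6.25
eef_pos: [0.4573, -0.1789, 0.0129]
tool_rot: [1.0, -0.0, 0.0, 0.0]
ft_force: [-0.1, -0.4, 1.1]
grip_width: 0.0172
grasp_force: 58.8
```

>>> drive_tool(
  rows=[
    {"dx": 0,"dy": 0,"dz": -0.4,"wx": 0,"wy": 0,"wz": 0,"hand": 5},
    {"dx": 0,"dy": 0,"dz": -1.0,"wx": 0,"wy": 0,"wz": 0,"hand": 5},
    {"dx": 0,"dy": 0,"dz": -1.7,"wx": 0,"wy": 0,"wz": 0,"hand": 5},
    {"dx": 0,"dy": 0,"dz": -2.4,"wx": 0,"wy": 0,"wz": 0,"hand": 5},
    {"dx": 0,"dy": -0.6,"dz": -3.1,"wx": 0,"wy": 0,"wz": 0,"hand": 5},
    {"dx": 0,"dy": -1.2,"dz": -3.7,"wx": 0,"wy": 0,"wz": 0,"hand": 5},
    {"dx": 0,"dy": -1.9,"dz": -4.2,"wx": 0,"wy": 0,"wz": -0.3,"hand": 5},
    {"dx": 0,"dy": -2.6,"dz": -4.46,"wx": 0,"wy": 0,"wz": -0.6,"hand": 5},
    {"dx": 0,"dy": -3.3,"dz": -4.46,"wx": 0,"wy": 0,"wz": -0.92,"hand": 5},
    {"dx": 0,"dy": -4.0,"dz": -4.46,"wx": 0,"wy": 0,"wz": -0.92,"hand": 5},
    {"dx": 0,"dy": -4.6,"dz": -4.46,"wx": 0,"wy": 0,"wz": -0.92,"hand": 5},
    {"dx": 0.1,"dy": -5.0,"dz": -4.46,"wx": 0,"wy": 0,"wz": -0.92,"hand": 5},
    {"dx": 0.2,"dy": -5.1,"dz": -4.46,"wx": 0,"wy": 0,"wz": -0.92,"hand": 5},
    {"dx": 0.3,"dy": -5.1,"dz": -4.46,"wx": 0,"wy": 0,"wz": -0.92,"hand": 5},
    {"dx": 0.3,"dy": -5.1,"dz": -4.46,"wx": 0,"wy": 0,"wz": -0.92,"hand": 5},
    {"dx": 0.3,"dy": -5.1,"dz": -4.46,"wx": 0,"wy": 0,"wz": -0.92,"hand": 5},
  ],
)

```text
clock: 7.85
eef_pos: [0.4743, 0.0553, 0.2353]
tool_rot: [0.999, 0.053, -0.001, -0.008]
ft_force: [-0.8, -0.5, -1.5]
grip_width: 0.0177
grasp_force: 58.9
```

```bash
python3 -c "
from h import *
o=bot.get_obs();print(o['ft_force'],o['eef_pos'],o['grip_width'],o['clock'])
s=snap('side');t=snap('top')
a=cv2.resize(s[110:200,215:335],(800,600),interpolation=cv2.INTER_CUBIC)
b=cv2.resize(t[160:250,185:245],(400,600),interpolation=cv2.INTER_CUBIC)
cv2.imwrite('pics/hh.png',np.hstack([a[:, 250:650] if 0 else cv2.resize(s[110:200,265:325],(400,600),interpolation=cv2.INTER_CUBIC),b])[:,:,::-1])
"
```

```text
[-0.75766302 -0.49173042 -1.53844847] [0.47433196 0.05529561 0.23532796] 0.017684693693700564 7.85
```

View pics/hh.png

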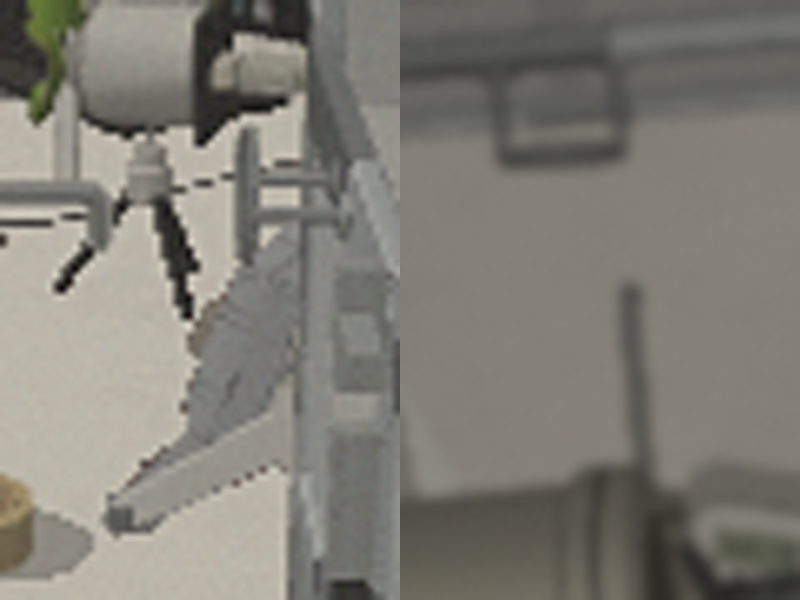

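The side crop shows the hook level with the ring: prong end at full-image (280,147), ring centre at (302,139). In the top view the rod end is at about (219,203) and the ring's front bar at (209,183). The arm was still moving, so I'll let it settle and then find the hook by differencing with the first images.

>>> drive_tool(
  rows=[
    {"dx": 0,"dy": 0,"dz": 0,"wx": 0,"wy": 0,"wz": 0,"hand": 5},
    {"dx": 0,"dy": 0,"dz": 0,"wx": 0,"wy": 0,"wz": 0,"hand": 5},
    {"dx": 0,"dy": 0,"dz": 0,"wx": 0,"wy": 0,"wz": 0,"hand": 5},
    {"dx": 0,"dy": 0,"dz": 0,"wx": 0,"wy": 0,"wz": 0,"hand": 5},
  ],
)

```text
clock: 8.35
eef_pos: [0.4742, 0.0563, 0.2357]
tool_rot: [0.999, 0.054, -0.0, -0.008]
ft_force: [0.7, -0.3, -2.2]
grip_width: 0.0174
grasp_force: 58.9
```

```bash
cat >> h.py <<'E'
def diffprint(n,x0,x1,y0,y1,th=28):
    im=bot.camera(n)[:,:,::-1].astype(int); ref=cv2.imread(f'pics/a_{n}.png').astype(int)
    d=np.abs(im-ref).sum(2)
    for y in range(y0,y1): print(y,''.join('#' if v>2*th else '+' if v>th else '.' for v in d[y,x0:x1]))
E
python3 -c "
from h import *
o=bot.get_obs();print(o['ft_force'],o['eef_pos'],R.from_quat(o['tool_rot']).as_euler('xyz'))
diffprint('side',255,310,130,155)
diffprint('top',200,235,185,225,20)
"
```

```text
[ 0.65308679 -0.26825639 -2.15595624] [0.47423385 0.05625526 0.23567635] [-3.12514557e+00  9.95583122e-05  1.07698050e-01]
130 .......................................................
131 .......................................................
132 .......................................................
133 .......................................................
134 .......................................................
135 .......................................................
136 ........##########....##...............................
137 #####################.###..............................
138 #####################.####.............................
139 +++#.######################............................
140 ......++####################...........................
141 .......................#.###...........................
142 ..+....................##.#+...........................
143 .......................##+#+...........................
144 ....+..................#.##............................
145 .......................####............................
146 .............
[... 1422 characters left out ...]
##.++.###########...
208 #################+++.###########...
209 #################+.+.###########...
210 ##################.+.###########...
211 ##################.+.+##########...
212 ##################.+++##########...
213 ##################.+++##########...
214 ##################.+++##########...
215 ##################.+++##########+..
216 ##################.+++##########+..
217 ##################.++.##########+..
218 ##################.++.###########..
219 ##################+++.###########..
220 ##################+.+.###########..
221 ###################.+.###########..
222 ###################.#.+##########..
223 ##################+.+++##########..
224 ###################.+++#########+..
```

```bash
python3 -c "
from h import *
f=lambda n,u,v,y:(lambda o,d:(o+d*(y-o[1])/d[1]).round(4))(*ray(n,u,v))
print('rod',f('side',275,138.4,.069),'prong',f('side',280.3,143,.070),'tip',f('side',280.2,147,.070))
print('ring',f('side',301.9,139.2,.09),f('side',302.1,139.3,.085))
for z in(.27,.28):print('topend',onz('top',219,202.3,z),'handle-ish',onz('top',220,223,z))
print('ringtop',onz('top',209.4,183.0,.292))
o=bot.get_obs();print(o['joint_pos'])
go([.479,.0596,o['eef_pos'][2]],.18)
"
```

```text
rod [0.5844 0.069  0.2815] prong [0.5972 0.07   0.27  ] tip [0.5971 0.07   0.2599]
ring [0.6492 0.09   0.2751] [0.6497 0.085  0.2763]
topend [0.59995308 0.06844489 0.27      ] handle-ish [0.54693506 0.06516661 0.27      ]
topend [0.59923704 0.06709268 0.28      ] handle-ish [0.54663798 0.06384031 0.28      ]
ringtop [0.64715887 0.09059373 0.292     ]
[0.10683629 0.1845303  0.01430151 1.40071281 0.01644611 3.14056591]
from [0.4742 0.0563 0.2356] d [ 0.102 -0.055  0.001] w [-0.188 -0.005 -0.827]
```

>>> drive_tool(
  rows=[
    {"dx": 0.06,"dy": 0,"dz": -0.03,"wx": -0.1,"wy": 0,"wz": -0.4,"hand": 5},
    {"dx": 0.118,"dy": -0.012,"dz": -0.058,"wx": -0.188,"wy": 0,"wz": -0.83,"hand": 5},
    {"dx": 0.118,"dy": -0.012,"dz": -0.058,"wx": -0.188,"wy": 0,"wz": -0.83,"hand": 5},
    {"dx": 0.118,"dy": -0.012,"dz": -0.058,"wx": -0.188,"wy": 0,"wz": -0.83,"hand": 5},
    {"dx": 0.118,"dy": -0.012,"dz": -0.058,"wx": -0.188,"wy": 0,"wz": -0.83,"hand": 5},
  ],
)

```text
clock: 8.95
eef_pos: [0.48, 0.0575, 0.2385]
tool_rot: [0.996, 0.09, 0.0, -0.0]
ft_force: [0.8, -0.2, -1.9]
grip_width: 0.0171
grasp_force: 58.9
```

```bash
python3 -c "
from h import *
o=bot.get_obs();print(o['joint_pos'],o['ft_force'])
go([.480,.0575,.2385],.18)
go([.544,.069,.2385],.18)
"
```

```text
[1.19146322e-01 1.95198825e-01 3.48847868e-02 1.41035812e+00
 2.51909357e-05 3.08059700e+00] [ 0.80296514 -0.20903301 -1.94920484]
from [0.48   0.0575 0.2385] d [ 0.001 -0.001 -0.001] w [-0.    -0.001  0.002]
from [0.48   0.0575 0.2385] d [ 1.301e+00  3.000e-03 -1.000e-03] w [-0.    -0.001  0.002]
```

>>> drive_tool(
  rows=[
    {"dx": 0.15,"dy": 0,"dz": 0,"wx": 0,"wy": 0,"wz": 0,"hand": 5},
    {"dx": 0.3,"dy": 0,"dz": 0,"wx": 0,"wy": 0,"wz": 0,"hand": 5},
    {"dx": 0.45,"dy": 0,"dz": 0,"wx": 0,"wy": 0,"wz": 0,"hand": 5},
    {"dx": 0.58,"dy": 0,"dz": 0,"wx": 0,"wy": 0,"wz": 0,"hand": 5},
    {"dx": 0.65,"dy": 0,"dz": 0,"wx": 0,"wy": 0,"wz": 0,"hand": 5},
    {"dx": 0.7,"dy": 0,"dz": 0,"wx": 0,"wy": 0,"wz": 0,"hand": 5},
    {"dx": 0.7,"dy": 0,"dz": 0,"wx": 0,"wy": 0,"wz": 0,"hand": 5},
  ],
)

```text
clock: 9.65
eef_pos: [0.5147, 0.0638, 0.2383]
tool_rot: [0.996, 0.09, -0.0, -0.0]
ft_force: [0.1, -0.6, -2.2]
grip_width: 0.0168
grasp_force: 58.9
```

```bash
python3 -c "
from h import *
o=bot.get_obs();print(o['eef_pos'],o['ft_force'])
diffprint('side',275,315,126,155)
t=snap('top');s=snap('side')
a=cv2.resize(s[115:165,275:325],(400,400),interpolation=cv2.INTER_CUBIC);b=cv2.resize(t[165:215,190:240],(400,400),interpolation=cv2.INTER_CUBIC)
cv2.imwrite('pics/i.png',np.hstack([a,cv2.convertScaleAbs(b,alpha=1.5)])[:,:,::-1])
"
```

```text
[0.51471105 0.06377977 0.2383241 ] [ 0.13150569 -0.57904307 -2.19496277]
126 ....................+.......+.......####
127 ...................................+####
128 ...................................#####
129 ........+.++.......................#####
130 ...................................#####
131 ...................................#+###
132 ...................................#+###
133 ...................................#+##+
134 ..+######...+########..............#+.#.
135 #.############.+######.............+..+.
136 #+############+.#######.................
137 ############++..###.###.................
138 ................+..####............#+...
139 ...................####............#+...
140 ...................####............#+...
141 ...................####.................
142 ...................####.................
143 ...............+...####............+....
144 .....+..............##.............#....
145 ...................................#+...
146 ...................................#....
147 .................+.................#+...
148 ...................................#....
149 ...................................#+...
150 ...................................#....
151 ...................................#+...
152 ...................................#+...
153 ........................................
154 ........................................
```

View pics/i.png

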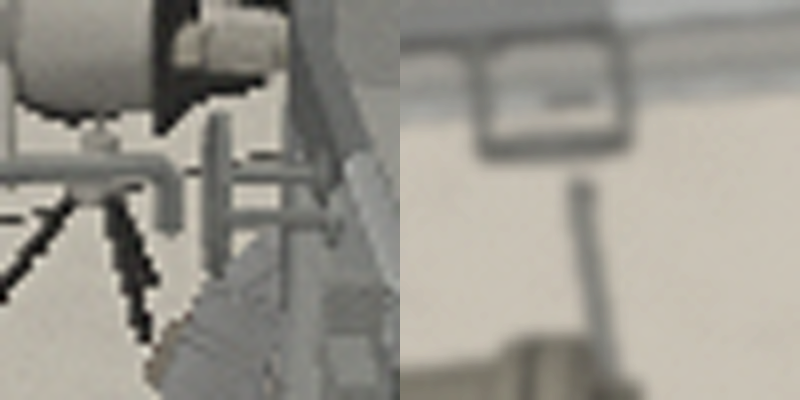

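The prong sits about 6 px (14 mm) in front of the ring. Its rows, 134–144, are centred on the ring's 129–149. In the top view it is about 2–3 mm right of the ring centre, so I'll nudge it left and pass through.

>>> drive_tool(
  rows=[
    {"dx": 0.08,"dy": -0.05,"dz": 0,"wx": 0,"wy": 0,"wz": 0,"hand": 5},
    {"dx": 0.16,"dy": -0.05,"dz": 0,"wx": 0,"wy": 0,"wz": 0,"hand": 5},
    {"dx": 0.24,"dy": -0.05,"dz": 0,"wx": 0,"wy": 0,"wz": 0,"hand": 5},
    {"dx": 0.32,"dy": -0.05,"dz": 0,"wx": 0,"wy": 0,"wz": 0,"hand": 5},
    {"dx": 0.4,"dy": -0.05,"dz": 0,"wx": 0,"wy": 0,"wz": 0,"hand": 5},
    {"dx": 0.48,"dy": -0.05,"dz": 0,"wx": 0,"wy": 0,"wz": 0,"hand": 5},
    {"dx": 0.56,"dy": -0.05,"dz": 0,"wx": 0,"wy": 0,"wz": 0,"hand": 5},
    {"dx": 0.62,"dy": -0.05,"dz": 0,"wx": 0,"wy": 0,"wz": 0,"hand": 5},
    {"dx": 0.62,"dy": -0.05,"dz": 0,"wx": 0,"wy": 0,"wz": 0,"hand": 5},
  ],
)

```text
clock: 10.7
eef_pos: [0.545, 0.0718, 0.2384]
tool_rot: [0.996, 0.09, 0.0, -0.0]
ft_force: [0.2, 0.9, -1.2]
grip_width: 0.0173
grasp_force: 58.9
```

```bash
python3 -c "
from h import *
o=bot.get_obs();print(o['eef_pos'],o['ft_force'],o['ft_torque'])
diffprint('side',295,322,126,155)
"
```

```text
[0.54495895 0.07181343 0.23838789] [ 0.21486167  0.9237918  -1.15069486] [0.03571633 0.05719409 0.0735638 ]
126 ................########...
127 ...+...........+########...
128 ...............#####+......
129 ...............#####.......
130 ...............#####.......
131 ...............#####.......
132 ...............+####.......
133 ...##....####..####+.......
134 #####....#####.#+.#.....###
135 #####....+#####+..+....####
136 ###++#...#######.......####
137 ++##........+.........+####
138 ............####+......####
139 ............####......#####
140 ............####+....####..
141 .....................####..
142 .....................+.##..
143 ............##++.......##..
144 ...............#......+##..
145 ...............#+.....###..
146 ...............#......###..
147 ......+........#+.....##...
148 ...............#......##...
149 ...............#...........
150 ...............#...........
151 ...........................
152 ...........................
153 ...........................
154 ...........................
```

The prong is through the ring: column 309, about 16 mm behind it. I'll lower it onto the bar.

>>> drive_tool(
  rows=[
    {"dx": 0,"dy": 0,"dz": 0.08,"wx": 0,"wy": 0,"wz": 0,"hand": 5},
    {"dx": 0,"dy": 0,"dz": 0.16,"wx": 0,"wy": 0,"wz": 0,"hand": 5},
    {"dx": 0,"dy": 0,"dz": 0.24,"wx": 0,"wy": 0,"wz": 0,"hand": 5},
    {"dx": 0,"dy": 0,"dz": 0.32,"wx": 0,"wy": 0,"wz": 0,"hand": 5},
    {"dx": 0,"dy": 0,"dz": 0.4,"wx": 0,"wy": 0,"wz": 0,"hand": 5},
    {"dx": 0,"dy": 0,"dz": 0.44,"wx": 0,"wy": 0,"wz": 0,"hand": 5},
    {"dx": 0,"dy": 0,"dz": 0.44,"wx": 0,"wy": 0,"wz": 0,"hand": 5},
    {"dx": 0,"dy": 0,"dz": 0.44,"wx": 0,"wy": 0,"wz": 0,"hand": 5},
  ],
)

```text
clock: 11.55
eef_pos: [0.5446, 0.0717, 0.2166]
tool_rot: [0.996, 0.09, 0.0, -0.0]
ft_force: [0.5, -0.2, -2.0]
grip_width: 0.0171
grasp_force: 58.9
```

>>> drive_tool(
  rows=[
    {"dx": 0,"dy": 0,"dz": 0.03,"wx": 0,"wy": 0,"wz": 0,"hand": 5},
    {"dx": 0,"dy": 0,"dz": 0.06,"wx": 0,"wy": 0,"wz": 0,"hand": 5},
    {"dx": 0,"dy": 0,"dz": 0.09,"wx": 0,"wy": 0,"wz": 0,"hand": 5},
    {"dx": 0,"dy": 0,"dz": 0.12,"wx": 0,"wy": 0,"wz": 0,"hand": 5},
    {"dx": 0,"dy": 0,"dz": 0.15,"wx": 0,"wy": 0,"wz": 0,"hand": 5},
    {"dx": 0,"dy": 0,"dz": 0.15,"wx": 0,"wy": 0,"wz": 0,"hand": 5},
    {"dx": 0,"dy": 0,"dz": 0.15,"wx": 0,"wy": 0,"wz": 0,"hand": 5},
  ],
)

```text
clock: 12.25
eef_pos: [0.5448, 0.0718, 0.2096]
tool_rot: [0.996, 0.09, 0.001, -0.0]
ft_force: [-1.7, -1.0, 2.9]
grip_width: 0.0172
grasp_force: 59.5
```

```bash
python3 -c "
from h import *
o=bot.get_obs();print(o['eef_pos'],o['ft_force'],o['ft_torque'])
diffprint('side',295,322,126,158)
"
```

```text
[0.54478121 0.07176312 0.20962846] [-1.70356816 -1.00786912  2.87128386] [ 0.02258033 -0.06520225 -0.0388106 ]
126 ...+....+.......########...
127 ...+...........+########+..
128 .......+.......+####.......
129 ......#+#......#####.....+.
130 ...............#####.......
131 .....+.........#+###.....+.
132 ...............#+###......#
133 .....+.........####........
134 ...............##.#...+....
135 ..........######.+#....####
136 ...............+..+...+####
137 ..........+.+.+++++....####
138 .........##########...+####
139 ...............#+....######
140 .......+.......#+..#.####..
141 ...............#+..+#####..
142 .........+++++++++.+.#.##..
143 .........+.++##.....++.##..
144 ....#....###...#....+.###..
145 #####.+.+##++..#+.....###..
146 ######..+####+.#.....+###..
147 ######+.######.#......##...
148 ####........##+#......+#...
149 ......#.....#++#...........
150 ............####......+.+..
151 ............###............
152 ............++#............
153 ............#+#............
154 ............+#.............
155 ...........................
156 ...........................
157 .....................+.....
```

Contact: the pull is about 4.8 N and the hook is seated on the bar. Next I'll draw the sash steadily to just above the range where the catch can drop.

>>> drive_tool(
  rows=[
    {"dx": 0,"dy": 0,"dz": 0.04,"wx": 0,"wy": 0,"wz": 0,"hand": 5},
    {"dx": 0,"dy": 0,"dz": 0.08,"wx": 0,"wy": 0,"wz": 0,"hand": 5},
    {"dx": 0,"dy": 0,"dz": 0.12,"wx": 0,"wy": 0,"wz": 0,"hand": 5},
    {"dx": 0,"dy": 0,"dz": 0.16,"wx": 0,"wy": 0,"wz": 0,"hand": 5},
    {"dx": 0,"dy": 0,"dz": 0.2,"wx": 0,"wy": 0,"wz": 0,"hand": 5},
    {"dx": 0,"dy": 0,"dz": 0.24,"wx": 0,"wy": 0,"wz": 0,"hand": 5},
    {"dx": 0,"dy": 0,"dz": 0.28,"wx": 0,"wy": 0,"wz": 0,"hand": 5},
    {"dx": 0,"dy": 0,"dz": 0.32,"wx": 0,"wy": 0,"wz": 0,"hand": 5},
    {"dx": 0,"dy": 0,"dz": 0.36,"wx": 0,"wy": 0,"wz": 0,"hand": 5},
    {"dx": 0,"dy": 0,"dz": 0.4,"wx": 0,"wy": 0,"wz": 0,"hand": 5},
  ],
)

```text
clock: 13.3
eef_pos: [0.5448, 0.0719, 0.189]
tool_rot: [0.996, 0.09, 0.0, -0.0]
ft_force: [0.5, 0.6, 3.8]
grip_width: 0.0171
grasp_force: 59.7
```

```bash
python3 -c "
from h import *
o=bot.get_obs();print(o['eef_pos'],o['ft_force'],o['ft_torque'])
diffprint('side',275,322,132,165,32)
for r in bot.look_for('side','ring')[:2]: print(r)
"
```

```text
[0.54484005 0.07185121 0.18896017] [0.5403702  0.56637237 3.83427143] [ 0.23832081 -0.60494788  0.04705825]
132 .........................####......#######.###+
133 .........................####......####.+#.+##+
134 .........................####......####..##+###
135 .........................##+#+#########..##.###
136 .........................##########+####.##.+##
137 .........................##########+..++.##++##
138 .........................#..#......####.++##.##
139 .........................+..#......#.##...+#++#
140 .........................+..#......#+###...###.
141 .............................######+.+####.###+
142 .......+......+..........++++######+.+#.+#.####
143 .........................#++#####....##.++.##+#
144 .........................#.++###+++..++#++####+
145 .........................+.++###########+.###+.
146 .................+.......#.#++.....#.+#######++
147 .........................#.++......#..####+##++
148 .........................++++......#...##.###++
149 .........................####....+.+#####+..+++
150 .........................##+.++..+.+.#++#++..##
151 .........................##+#..+++#######..+.##
152 #+#................++###.####..#........#+.++##
153 ########################+.###...+........#++++#
154 #######################++####+++.+........++..#
155 ################+####+#######++##++.....##++.+#
156 #################+.+.....+##....#+#.....###++++
157 ####......................##....+##.....#+..++.
158 ...............................++++....#+......
159 ...............................+++#....#.......
160 ...............................++.#....#.+#####
161 ...............................++.#.....#.+#+##
162 ..................................#.....#.#+###
163 ..................................#.....#.+....
164 ..................................#....+++.+...
{'extent': [311.2, 178.6, 26.2, 116.1], 'score': 0.66}
```

>>> drive_tool(
  rows=[
    {"dx": 0,"dy": 0,"dz": 0.04,"wx": 0,"wy": 0,"wz": 0,"hand": 5},
    {"dx": 0,"dy": 0,"dz": 0.08,"wx": 0,"wy": 0,"wz": 0,"hand": 5},
    {"dx": 0,"dy": 0,"dz": 0.12,"wx": 0,"wy": 0,"wz": 0,"hand": 5},
    {"dx": 0,"dy": 0,"dz": 0.16,"wx": 0,"wy": 0,"wz": 0,"hand": 5},
    {"dx": 0,"dy": 0,"dz": 0.2,"wx": 0,"wy": 0,"wz": 0,"hand": 5},
    {"dx": 0,"dy": 0,"dz": 0.24,"wx": 0,"wy": 0,"wz": 0,"hand": 5},
    {"dx": 0,"dy": 0,"dz": 0.28,"wx": 0,"wy": 0,"wz": 0,"hand": 5},
    {"dx": 0,"dy": 0,"dz": 0.32,"wx": 0,"wy": 0,"wz": 0,"hand": 5},
    {"dx": 0,"dy": 0,"dz": 0.36,"wx": 0,"wy": 0,"wz": 0,"hand": 5},
    {"dx": 0,"dy": 0,"dz": 0.4,"wx": 0,"wy": 0,"wz": 0,"hand": 5},
    {"dx": 0,"dy": 0,"dz": 0.44,"wx": 0,"wy": 0,"wz": 0,"hand": 5},
    {"dx": 0,"dy": 0,"dz": 0.47,"wx": 0,"wy": 0,"wz": 0,"hand": 5},
  ],
)

```text
clock: 14.6
eef_pos: [0.5447, 0.0718, 0.1654]
tool_rot: [0.996, 0.09, 0.0, -0.0]
ft_force: [1.1, 1.6, 4.5]
grip_width: 0.0174
grasp_force: 59.7
```

>>> drive_tool(
  rows=[
    {"dx": 0,"dy": 0,"dz": 0.02,"wx": 0,"wy": 0,"wz": 0,"hand": 5},
    {"dx": 0,"dy": 0,"dz": 0.04,"wx": 0,"wy": 0,"wz": 0,"hand": 5},
    {"dx": 0,"dy": 0,"dz": 0.06,"wx": 0,"wy": 0,"wz": 0,"hand": 5},
  ],
)

```text
clock: 14.9
eef_pos: [0.5447, 0.0718, 0.1625]
tool_rot: [0.996, 0.09, 0.0, -0.0]
ft_force: [1.7, 1.5, 4.6]
grip_width: 0.0174
grasp_force: 59.8
```

>>> drive_tool(
  rows=[
    {"dx": 0,"dy": 0,"dz": 0.02,"wx": 0,"wy": 0,"wz": 0,"hand": 5},
    {"dx": 0,"dy": 0,"dz": 0.04,"wx": 0,"wy": 0,"wz": 0,"hand": 5},
    {"dx": 0,"dy": 0,"dz": 0.06,"wx": 0,"wy": 0,"wz": 0,"hand": 5},
  ],
)

```text
clock: 15.2
eef_pos: [0.5447, 0.0718, 0.1595]
tool_rot: [0.996, 0.09, 0.0, -0.0]
ft_force: [2.4, 0.8, 4.9]
grip_width: 0.0172
grasp_force: 59.7
```

>>> drive_tool(
  rows=[
    {"dx": 0,"dy": 0,"dz": 0.02,"wx": 0,"wy": 0,"wz": 0,"hand": 5},
    {"dx": 0,"dy": 0,"dz": 0.04,"wx": 0,"wy": 0,"wz": 0,"hand": 5},
    {"dx": 0,"dy": 0,"dz": 0.06,"wx": 0,"wy": 0,"wz": 0,"hand": 5},
  ],
)

```text
clock: 15.5
eef_pos: [0.5447, 0.0717, 0.1565]
tool_rot: [0.996, 0.09, 0.0, -0.0]
ft_force: [3.0, 1.4, 3.9]
grip_width: 0.0173
grasp_force: 59.7
```

>>> drive_tool(
  rows=[
    {"dx": 0.02,"dy": 0,"dz": 0.02,"wx": 0,"wy": 0,"wz": 0,"hand": 5},
    {"dx": 0.04,"dy": 0,"dz": 0.04,"wx": 0,"wy": 0,"wz": 0,"hand": 5},
    {"dx": 0.04,"dy": 0,"dz": 0.06,"wx": 0,"wy": 0,"wz": 0,"hand": 5},
  ],
)

```text
clock: 15.8
eef_pos: [0.5451, 0.0719, 0.1528]
tool_rot: [0.996, 0.09, -0.002, 0.0]
ft_force: [-3.6, 0.6, 3.5]
grip_width: 0.017
grasp_force: 59.8
```

```bash
python3 -c "
from h import *
o=bot.get_obs();print(o['eef_pos'],o['ft_force'],o['ft_torque'])
diffprint('side',262,322,150,182,40)
"
```

```text
[0.54506188 0.07188164 0.15279223] [-3.58556435  0.58555573  3.47967008] [ 0.14972881 -0.00967721  0.09226406]
150 #####...........................................#.###++.+...
151 #####...........................................#..##+....#+
152 #####.................................+++..........##+....++
153 #####.................................###..........##+....++
154 #####.................................#++...........##.....+
155 ####..................................##+..........###.....+
156 ####..................................++...........###+....+
157 ####..................................#+........+++#.###....
158 ####..................................++.......+...+.###+.+.
159 ####..................................+..+##++######.##++...
160 ####..................................++.......+...#.##.+...
161 ####...................................++......+...##+#.++..
162 ####...................................+.......#....##..++..
163 ###.+######............................++......#++++##+.####
164 ############.................................+++....+#..+###
165 ##########
[... 390 characters left out ...]
#######......................#....####.......+++##
172 #############...............................####.......+++##
173 #############...............................####.....+#++++#
174 ############................................####....+#######
175 ##+..........................................###....++++++++
176 ##.............................................+....+.......
177 ##..................................................#.......
178 #...................................................+.......
179 ....................................................+.......
180 ....................................................+.......
181 ................................................++..+++++...
```

>>> drive_tool(
  rows=[
    {"dx": -0.01,"dy": 0,"dz": 0,"wx": 0,"wy": 0,"wz": 0,"hand": 5},
    {"dx": -0.02,"dy": 0,"dz": 0,"wx": 0,"wy": 0,"wz": 0,"hand": 5},
    {"dx": -0.02,"dy": 0,"dz": 0,"wx": 0,"wy": 0,"wz": 0,"hand": 5},
  ],
)

```text
clock: 16.15
eef_pos: [0.5451, 0.0719, 0.153]
tool_rot: [0.996, 0.09, -0.0, -0.0]
ft_force: [-0.5, 0.2, 0.7]
grip_width: 0.0174
grasp_force: 59.3
```

>>> drive_tool(
  rows=[
    {"dx": 0,"dy": 0,"dz": 0.02,"wx": 0,"wy": 0,"wz": 0,"hand": 5},
    {"dx": 0,"dy": 0,"dz": 0.04,"wx": 0,"wy": 0,"wz": 0,"hand": 5},
  ],
)

```text
clock: 16.35
eef_pos: [0.5453, 0.0719, 0.1516]
tool_rot: [0.996, 0.09, -0.0, -0.0]
ft_force: [-3.5, 0.6, 3.2]
grip_width: 0.0173
grasp_force: 59.7
```

>>> drive_tool(
  rows=[
    {"dx": 0,"dy": 0,"dz": 0.02,"wx": 0,"wy": 0,"wz": 0,"hand": 5},
    {"dx": 0,"dy": 0,"dz": 0.04,"wx": 0,"wy": 0,"wz": 0,"hand": 5},
  ],
)

```text
clock: 16.55
eef_pos: [0.5455, 0.072, 0.1498]
tool_rot: [0.996, 0.09, 0.0, -0.0]
ft_force: [-3.5, 0.9, 4.2]
grip_width: 0.0172
grasp_force: 59.7
```

>>> drive_tool(
  rows=[
    {"dx": -0.02,"dy": 0,"dz": 0.02,"wx": 0,"wy": 0,"wz": 0,"hand": 5},
    {"dx": -0.02,"dy": 0,"dz": 0.04,"wx": 0,"wy": 0,"wz": 0,"hand": 5},
  ],
)

```text
clock: 16.75
eef_pos: [0.5455, 0.0719, 0.148]
tool_rot: [0.996, 0.09, 0.001, -0.0]
ft_force: [-0.5, 1.8, 2.7]
grip_width: 0.0173
grasp_force: 59.7
```

>>> drive_tool(
  rows=[
    {"dx": 0,"dy": 0,"dz": 0.02,"wx": 0,"wy": 0,"wz": 0,"hand": 5},
    {"dx": 0,"dy": 0,"dz": 0.04,"wx": 0,"wy": 0,"wz": 0,"hand": 5},
  ],
)

```text
clock: 16.95
eef_pos: [0.5454, 0.0719, 0.1458]
tool_rot: [0.996, 0.09, 0.001, -0.0]
ft_force: [0.2, 0.5, 3.8]
grip_width: 0.0171
grasp_force: 59.7
```

>>> drive_tool(
  rows=[
    {"dx": 0,"dy": 0,"dz": 0.02,"wx": 0,"wy": 0,"wz": 0,"hand": 5},
    {"dx": 0,"dy": 0,"dz": 0.04,"wx": 0,"wy": 0,"wz": 0,"hand": 5},
  ],
)

```text
clock: 17.15
eef_pos: [0.5453, 0.0719, 0.1437]
tool_rot: [0.996, 0.09, 0.001, -0.0]
ft_force: [1.4, 1.5, 2.4]
grip_width: 0.0172
grasp_force: 59.7
```

>>> drive_tool(
  rows=[
    {"dx": 0.01,"dy": 0,"dz": 0.02,"wx": 0,"wy": 0,"wz": 0,"hand": 5},
    {"dx": 0.01,"dy": 0,"dz": 0.04,"wx": 0,"wy": 0,"wz": 0,"hand": 5},
  ],
)

```text
clock: 17.35
eef_pos: [0.5449, 0.0718, 0.141]
tool_rot: [0.996, 0.09, -0.0, 0.0]
ft_force: [1.3, 1.0, 0.1]
grip_width: 0.0171
grasp_force: 59.4
```

>>> drive_tool(
  rows=[
    {"dx": 0,"dy": 0,"dz": 0.02,"wx": 0,"wy": 0,"wz": 0,"hand": 5},
    {"dx": 0,"dy": 0,"dz": 0.04,"wx": 0,"wy": 0,"wz": 0,"hand": 5},
  ],
)

```text
clock: 17.55
eef_pos: [0.5437, 0.0714, 0.1383]
tool_rot: [0.996, 0.09, -0.002, 0.0]
ft_force: [-0.5, 0.2, 0.3]
grip_width: 0.0173
grasp_force: 59.0
```

```bash
python3 -c "
from h import *
o=bot.get_obs();print(o['eef_pos'],o['ft_force'],o['ft_torque'])
diffprint('side',262,330,158,200,40)
"
```

```text
[0.54366907 0.07140993 0.13829928] [-0.5232135   0.16989683  0.30420037] [ 0.07160134 -0.03258822 -0.0344198 ]
158 ####..................................#++..........##++++##.++......
159 ####..................................#........#...#+++++.####......
160 ####..................................#+.......+...##+++#++#.#......
161 ###...................................#+.......+...##.++#+##.+#.....
162 ###...................................#+.......#...##.++++.#.##.....
163 ###...................................#+..+....#.++##.+.###..###....
164 ###...................................+..#.....+.++##.+#####.###+...
165 ###...................................+..+++..+######.#####+.+##....
166 ###....................................+.......#..+##+#####+.+##....
167 ###..................................#.++......#...##++#####..##....
168 ###..................................#+++......#....#+#+####+.##....
169 ###########..........................#++.......#++++#.++...##.##....
170 ############.........................+++..+.+++.......++...+#+##....
171 ############........................
[... 1376 characters left out ...]
.....................#+.##.#++###.+.##+....
191 ..............................................#+.##.++###+++.##.....
192 ..............................................#+.##+.+#++#+..##.....
193 ..............................................#+.###++++###..##.....
194 ..............................................#+.###+++####..##.....
195 ..............................................#+.###+.+.+++...+.....
196 ..............................................+..###+...............
197 ..............................................#...##.#####..........
198 ..............................................#...##.######.........
199 ..............................................#...#+.+#####.........
```

The pull has fallen to near nothing over about 5 mm, which fits the roller dropping in. I'll hold, then feel 1 mm further.

>>> drive_tool(
  rows=[
    {"dx": 0,"dy": 0,"dz": 0,"wx": 0,"wy": 0,"wz": 0,"hand": 5},
    {"dx": 0,"dy": 0,"dz": 0,"wx": 0,"wy": 0,"wz": 0,"hand": 5},
    {"dx": 0,"dy": 0,"dz": 0,"wx": 0,"wy": 0,"wz": 0,"hand": 5},
  ],
)

```text
clock: 17.9
eef_pos: [0.5447, 0.0717, 0.1392]
tool_rot: [0.996, 0.09, -0.0, 0.0]
ft_force: [-0.0, 0.2, -2.0]
grip_width: 0.0179
grasp_force: 59.0
```

>>> drive_tool(
  rows=[
    {"dx": 0,"dy": 0,"dz": 0.01,"wx": 0,"wy": 0,"wz": 0,"hand": 5},
    {"dx": 0,"dy": 0,"dz": 0.02,"wx": 0,"wy": 0,"wz": 0,"hand": 5},
    {"dx": 0,"dy": 0,"dz": 0.02,"wx": 0,"wy": 0,"wz": 0,"hand": 5},
  ],
)

```text
clock: 18.2
eef_pos: [0.545, 0.0718, 0.1384]
tool_rot: [0.996, 0.09, 0.0, -0.0]
ft_force: [-0.6, -0.8, -1.4]
grip_width: 0.0172
grasp_force: 59.0
```

>>> drive_tool(
  rows=[
    {"dx": 0,"dy": 0,"dz": 0.01,"wx": 0,"wy": 0,"wz": 0,"hand": 5},
    {"dx": 0,"dy": 0,"dz": 0.02,"wx": 0,"wy": 0,"wz": 0,"hand": 5},
    {"dx": 0,"dy": 0,"dz": 0.02,"wx": 0,"wy": 0,"wz": 0,"hand": 5},
  ],
)

```text
clock: 18.5
eef_pos: [0.5452, 0.0718, 0.1377]
tool_rot: [0.996, 0.09, 0.0, -0.0]
ft_force: [-0.0, -0.1, -0.6]
grip_width: 0.0173
grasp_force: 59.0
```

>>> drive_tool(
  rows=[
    {"dx": 0,"dy": 0,"dz": 0.01,"wx": 0,"wy": 0,"wz": 0,"hand": 5},
    {"dx": 0,"dy": 0,"dz": 0.02,"wx": 0,"wy": 0,"wz": 0,"hand": 5},
    {"dx": 0,"dy": 0,"dz": 0.02,"wx": 0,"wy": 0,"wz": 0,"hand": 5},
  ],
)

```text
clock: 18.8
eef_pos: [0.5452, 0.0719, 0.1366]
tool_rot: [0.996, 0.09, 0.0, -0.0]
ft_force: [-0.1, -0.4, -0.7]
grip_width: 0.0173
grasp_force: 59.1
```

>>> drive_tool(
  rows=[
    {"dx": 0,"dy": 0,"dz": 0.01,"wx": 0,"wy": 0,"wz": 0,"hand": 5},
    {"dx": 0,"dy": 0,"dz": 0.02,"wx": 0,"wy": 0,"wz": 0,"hand": 5},
    {"dx": 0,"dy": 0,"dz": 0.02,"wx": 0,"wy": 0,"wz": 0,"hand": 5},
  ],
)

```text
clock: 19.1
eef_pos: [0.5452, 0.0719, 0.1355]
tool_rot: [0.996, 0.09, 0.0, -0.0]
ft_force: [-0.8, -0.0, 0.1]
grip_width: 0.0174
grasp_force: 59.1
```

```bash
python3 -c "
from h import *
o=bot.get_obs();print(o['eef_pos'],o['ft_force'])
diffprint('side',290,330,150,205,40)
for t in('lug','catch','ring'): print(t,[(np.round(r['extent'],1),round(r['score'],2)) for r in bot.look_for('side',t)[:2]])
im=bot.camera('side').astype(int).sum(2)//3; ref=cv2.imread('pics/a_side.png').astype(int).sum(2)//3
print(ref[180:222:1,312:324]);print(im[180:222,312:324])
"
```

```text
[0.54519717 0.07185758 0.13551562] [-0.83769554 -0.04032291  0.05495148]
150 ....................#.++#+.##...+.#.....
151 ....................#..+#++.#.#+##......
152 ....................#..++..#+.+++.+.....
153 ......................+++..+##++++......
154 .......................++..+.#.++.......
155 ...+...................+#+...#.++.......
156 .......................##...++#++.......
157 .......................##.++..#.+.......
158 ..........+............#+.++#+#.++......
159 ..........#++......#...#+.++++####......
160 ..........##.......+...##+.++.+#.#......
161 ..........#........+...##..++++#.+#.....
162 ..........#+.......#..+##..+++.#.##.....
163 ..........#+.......#..+##........###....
164 ..........+......++#+++##.+####..###+...
165 ..........+.......+#.++++.####+..+##....
166 ................++.#####+.#####+#+##....
167 .........#.+.......#...##++####+..##....
168 .........#+++......#...##++######.##....
169 .........#++.......#....#.++...##+##....
170 .........++++++....#++++#..+...##+##....
171 .........+++..+.+++...+..+++...+####....
172 ..........+++.############+++..##
[... 5187 characters left out ...]
 87  86  87  89  89  90  87  85  90]
 [ 76  94  83  87  87  87  90  86  83  86  82  89]
 [ 73  88  88  85  86  89  88  89  85  85  86  81]
 [ 73  90  88  88  91  88  87  88  90  88  80  84]
 [ 92  92  86  88  86  86  90  87  89  85  81  91]
 [ 90  93  87  86  91  90  86  89  89  90  85  91]
 [ 93  89  89  92  86  84  87  85  87  92  84  92]
 [ 98  89  91  88  86  90  91  88  90  82  83  87]
 [115  91  86  86  88  87  89  83  88  86  86  89]
 [127  93  89  91  91  89  83  87  88  85  80 103]
 [146 107  99  98  98  99 101  99 103 112  89 106]
 [139 113 111 111 113 112 111 111 124 124  91 109]
 [137 113 107 110 112 110 110 111 122 127  93 109]
 [109 110 111 113 110 106 105 107 124 127  93 108]]
```

>>> drive_tool(
  rows=[
    {"dx": 0,"dy": 0,"dz": 0.01,"wx": 0,"wy": 0,"wz": 0,"hand": 5},
    {"dx": 0,"dy": 0,"dz": 0.01,"wx": 0,"wy": 0,"wz": 0,"hand": 5},
    {"dx": 0,"dy": 0,"dz": 0.01,"wx": 0,"wy": 0,"wz": 0,"hand": 5},
  ],
)

```text
clock: 19.65
eef_pos: [0.5452, 0.0719, 0.1351]
tool_rot: [0.996, 0.09, 0.0, -0.0]
ft_force: [0.0, -0.1, -0.5]
grip_width: 0.0173
grasp_force: 59.1
```

>>> drive_tool(
  rows=[
    {"dx": 0,"dy": 0,"dz": 0.01,"wx": 0,"wy": 0,"wz": 0,"hand": 5},
    {"dx": 0,"dy": 0,"dz": 0.02,"wx": 0,"wy": 0,"wz": 0,"hand": 5},
    {"dx": 0,"dy": 0,"dz": 0.02,"wx": 0,"wy": 0,"wz": 0,"hand": 5},
  ],
)

```text
clock: 19.95
eef_pos: [0.5452, 0.0719, 0.1344]
tool_rot: [0.996, 0.09, 0.0, -0.0]
ft_force: [-1.6, -0.4, 2.1]
grip_width: 0.0173
grasp_force: 59.4
```

>>> drive_tool(
  rows=[
    {"dx": 0,"dy": 0,"dz": 0.01,"wx": 0,"wy": 0,"wz": 0,"hand": 5},
    {"dx": 0,"dy": 0,"dz": 0.01,"wx": 0,"wy": 0,"wz": 0,"hand": 5},
    {"dx": 0,"dy": 0,"dz": 0.01,"wx": 0,"wy": 0,"wz": 0,"hand": 5},
  ],
)

```text
clock: 20.25
eef_pos: [0.5453, 0.0719, 0.134]
tool_rot: [0.996, 0.09, 0.001, -0.0]
ft_force: [-2.6, -0.3, 4.8]
grip_width: 0.0169
grasp_force: 59.6
```

```bash
python3 -c "
from h import *
o=bot.get_obs();print(o['eef_pos'],o['ft_force'])
im=bot.camera('side').astype(int).sum(2)//3
print(im[194:206,312:324])
print(im[145:190:1,306])
"
```

```text
[0.54530487 0.07186742 0.13397645] [-2.57877993 -0.25117857  4.82953491]
[[133 129 115 119 131 132 131 130 126 103 100 127]
 [136 130 114 122 133 135 130 130 129 107  93 126]
 [136 120 112 111 121 119 116 124 122 117  92 106]
 [136 123 114 114 110 106 108 107 101 113  99  80]
 [135 131  80 108 109 110 109 114 110 117  96  85]
 [119 103  71 110 109 101 107 111 112  92  79  89]
 [105 104 102  76 110 111 110 109 109  89  78  89]
 [104 102 104  65  68  74  76  72  76  77  76  91]
 [ 93 103 105  75  50  49  45  44  45  68  77  93]
 [ 89 105 104  75  56  51  54  62  50  69  79  80]
 [ 90 119 110 109 111 113 113 114 109 110 111  90]
 [ 86  95  84  88  86  91  86  85  84  84  85  83]]
[130 129 127 132 132 114 124 114 109 117 114 119 118 117 112 120 112 115
 121 145 117 108 113 138 142 142 119  94 120 113  98  91  94  97  97 101
 100 136 185 182 179 175 175 177 178]
```

The force now rises steeply to about 7 N with almost no travel, and the lug sits on the pad, so the sash is closed. I'll ease off and raise the hook off the bar.

>>> drive_tool(
  rows=[
    {"dx": 0,"dy": 0,"dz": -0.05,"wx": 0,"wy": 0,"wz": 0,"hand": 5},
    {"dx": 0,"dy": 0,"dz": -0.12,"wx": 0,"wy": 0,"wz": 0,"hand": 5},
    {"dx": 0,"dy": 0,"dz": -0.2,"wx": 0,"wy": 0,"wz": 0,"hand": 5},
    {"dx": 0,"dy": 0,"dz": -0.28,"wx": 0,"wy": 0,"wz": 0,"hand": 5},
    {"dx": 0,"dy": 0,"dz": -0.36,"wx": 0,"wy": 0,"wz": 0,"hand": 5},
    {"dx": 0,"dy": 0,"dz": -0.44,"wx": 0,"wy": 0,"wz": 0,"hand": 5},
    {"dx": 0,"dy": 0,"dz": -0.44,"wx": 0,"wy": 0,"wz": 0,"hand": 5},
  ],
)

```text
clock: 21.0
eef_pos: [0.5456, 0.0719, 0.1563]
tool_rot: [0.996, 0.09, 0.001, -0.0]
ft_force: [0.3, -0.3, -1.3]
grip_width: 0.0173
grasp_force: 59.0
```

```bash
python3 -c "
from h import *
o=bot.get_obs();print(o['eef_pos'],o['ft_force'])
diffprint('side',262,322,155,195,40)
"
```

```text
[0.54559505 0.07189234 0.15634985] [ 0.33218423 -0.34301164 -1.32074015]
155 ####...........................+...................+++...#.+
156 ####...............................................##....##+
157 ####...............................................#+.#+.+#.
158 ####...............................................#+.+++.#.
159 ####..................................#++......#...##.+++.##
160 ####..................................##.......#...#+++++.+#
161 ####..................................#+.......+...##+.+#.+#
162 ############..........................#........#..+##..+++.#
163 ############..........................#+.......#...##.+...+.
164 #############.........................+..++++##+...##.+###+.
165 #################.........++#+++......#+..++..++.++++.####+#
166 ################################......+.....+.######+.#####+
167 ###############################...++#..+.#+.+++#...##+#####+
168 ###############################+++++++#++...####...##++#####
169 ##################+++#+#.............#+++...####....#.++...#
170 #################.....................++....####
[... 872 characters left out ...]
....................................+.#+..+.......
185 ..............................................+..+..+.......
186 ..............................................+..++.+.......
187 ..............................................+.....+.......
188 ..............................................++.#+++.......
189 ..............................................#+.#+.###+++..
190 ..............................................#+.##.#+++#+..
191 ..............................................#+.##.+####+.+
192 ..............................................#+.##++##++#+.
193 ..............................................#+.##+++++##+.
194 ..............................................#+.###+++###+.
```

>>> drive_tool(
  rows=[
    {"dx": 0,"dy": 0,"dz": -0.05,"wx": 0,"wy": 0,"wz": 0,"hand": 5},
    {"dx": 0,"dy": 0,"dz": -0.05,"wx": 0,"wy": 0,"wz": 0,"hand": 5},
    {"dx": -0.06,"dy": 0,"dz": -0.05,"wx": 0,"wy": 0,"wz": 0,"hand": 5},
    {"dx": -0.12,"dy": 0,"dz": -0.05,"wx": 0,"wy": 0,"wz": 0,"hand": 5},
    {"dx": -0.18,"dy": 0,"dz": -0.05,"wx": 0,"wy": 0,"wz": 0,"hand": 5},
    {"dx": -0.24,"dy": 0,"dz": -0.05,"wx": 0,"wy": 0,"wz": 0,"hand": 5},
    {"dx": -0.3,"dy": 0,"dz": -0.05,"wx": 0,"wy": 0,"wz": 0,"hand": 5},
  ],
)

```text
clock: 21.75
eef_pos: [0.53, 0.0691, 0.1581]
tool_rot: [0.996, 0.09, 0.0, -0.0]
ft_force: [-0.1, 0.1, -1.9]
grip_width: 0.017
grasp_force: 59.0
```

>>> drive_tool(
  rows=[
    {"dx": -0.08,"dy": 0,"dz": 0,"wx": 0,"wy": 0,"wz": 0,"hand": 5},
    {"dx": -0.16,"dy": 0,"dz": 0,"wx": 0,"wy": 0,"wz": 0,"hand": 5},
    {"dx": -0.24,"dy": 0,"dz": 0,"wx": 0,"wy": 0,"wz": 0,"hand": 5},
    {"dx": -0.32,"dy": 0,"dz": 0,"wx": 0,"wy": 0,"wz": 0,"hand": 5},
    {"dx": -0.45,"dy": 0,"dz": 0,"wx": 0,"wy": 0,"wz": 0,"hand": 5},
    {"dx": -0.65,"dy": 0,"dz": 0,"wx": 0,"wy": 0,"wz": 0,"hand": 5},
    {"dx": -0.9,"dy": 0,"dz": 0,"wx": 0,"wy": 0,"wz": 0,"hand": 5},
    {"dx": -1.1,"dy": 0,"dz": 0,"wx": 0,"wy": 0,"wz": 0,"hand": 5},
    {"dx": -1.1,"dy": 0,"dz": 0,"wx": 0,"wy": 0,"wz": 0,"hand": 5},
    {"dx": -1.1,"dy": 0,"dz": 0,"wx": 0,"wy": 0,"wz": 0,"hand": 5},
  ],
)

```text
clock: 22.75
eef_pos: [0.4763, 0.0593, 0.1583]
tool_rot: [0.996, 0.09, 0.001, -0.0]
ft_force: [-0.6, 0.9, -2.1]
grip_width: 0.0169
grasp_force: 59.0
```

```bash
python3 -c "
from h import *
o=bot.get_obs();print(o['eef_pos'],o['ft_force'])
diffprint('side',220,312,155,185,40)
go([.4573,-.1789,.13],0)
im=bot.camera('side').astype(int).sum(2)//3
print(im[194:206,312:324])
"
```

```text
[0.47633594 0.05929043 0.15832814] [-0.63736857  0.92158679 -2.13293925]
155 ....############..........................................................................##
156 ....############..........................................................................##
157 ....############..........................................................................##
158 .....###########...........................................................................#
159 .....###########................................................................#.+......+.+
160 ....#############...............................................................#+.......+.+
161 ....#############...............................................................#........+..
162 ....+#############+#######......................................................#........#..
163 ##########################......................................................#+.......#..
164 ##########################......................................................+..++++##+..
165 ##############################.............##++++++##
[... 1885 characters left out ...]
om [0.4767 0.0594 0.1583] d [-1.236  4.619  0.564] w [-1.000e-03 -1.800e-02  2.064e+00]
[[133 130 117 122 131 132 131 132 129 101 103 129]
 [137 129 114 119 133 133 129 132 133 107 101  83]
 [136 118 116 112 119 118 124 123 122 118  98  83]
 [138 123 116 113 109 110 110 110 103 111 102  83]
 [137 129  78 109 111 111 111 110 111 110 100  84]
 [122 107  72 108 114 104 109 110 112  99  82  90]
 [108 103 102  74 108 112 112 112 113  91  77  92]
 [102 103 105  63  68  72  70  76  72  79  80  94]
 [ 96 105 105  78  50  47  48  45  50  62  79  95]
 [ 95 107 104  75  58  56  54  60  58  69  79  82]
 [ 90 122 109 109 111 110 114 112 113 111 114  93]
 [ 90  94  87  85  86  86  87  89  83  86  83  83]]
```

```bash
python3 -c "
from h import *
o=bot.get_obs();p=o['eef_pos']+[0,0,.0455]
for x in(.04,.06,.09,.12,.125): print(x,proj('side',p+R.from_euler('z',.18).apply([x,0,0])).round(1))
print(proj('side',p+R.from_euler('z',.18).apply([.125,0,-.022])).round(1))
"
```

```text
0.04 [247.2 168.2]
0.06 [255.3 168. ]
0.09 [267.3 167.6]
0.12 [279.3 167.2]
0.125 [281.3 167.1]
[281.2 175.4]
```

The pole is free and still level in the grip, and the sash hasn't moved. Now back over the rest.

>>> drive_tool(
  rows=[
    {"dx": -0.2,"dy": 0.6,"dz": 0,"wx": 0,"wy": 0,"wz": 0.3,"hand": 5},
    {"dx": -0.4,"dy": 1.3,"dz": 0,"wx": 0,"wy": 0,"wz": 0.6,"hand": 5},
    {"dx": -0.6,"dy": 2.0,"dz": 0,"wx": 0,"wy": 0,"wz": 1.0,"hand": 5},
    {"dx": -0.8,"dy": 2.8,"dz": 0,"wx": 0,"wy": 0,"wz": 1.4,"hand": 5},
    {"dx": -1.0,"dy": 3.6,"dz": 0,"wx": 0,"wy": 0,"wz": 1.8,"hand": 5},
    {"dx": -1.15,"dy": 4.3,"dz": 0.2,"wx": 0,"wy": 0,"wz": 2.06,"hand": 5},
    {"dx": -1.236,"dy": 4.62,"dz": 0.5,"wx": 0,"wy": 0,"wz": 2.064,"hand": 5},
    {"dx": -1.236,"dy": 4.62,"dz": 0.8,"wx": 0,"wy": 0,"wz": 2.064,"hand": 5},
    {"dx": -1.236,"dy": 4.62,"dz": 1.0,"wx": 0,"wy": 0,"wz": 2.064,"hand": 5},
    {"dx": -1.236,"dy": 4.62,"dz": 1.0,"wx": 0,"wy": 0,"wz": 2.064,"hand": 5},
    {"dx": -1.236,"dy": 4.62,"dz": 1.0,"wx": 0,"wy": 0,"wz": 2.064,"hand": 5},
    {"dx": -1.236,"dy": 4.62,"dz": 1.0,"wx": 0,"wy": 0,"wz": 2.064,"hand": 5},
  ],
)

```text
clock: 24.05
eef_pos: [0.4577, -0.1788, 0.1088]
tool_rot: [1.0, 0.001, 0.001, 0.0]
ft_force: [-0.2, -0.0, -1.0]
grip_width: 0.0168
grasp_force: 59.1
```

```bash
python3 -c "
from h import *
o=bot.get_obs();print(o['eef_pos'],o['ft_force'])
go([.4573,-.1789,.0133],0)
diffprint('top',300,322,205,260,40)
"
```

```text
[ 0.45769688 -0.17879821  0.10879987] [-0.21899508 -0.01377265 -0.95805673]
from [ 0.4577 -0.1788  0.1088] d [-1.10e-02  1.00e-03  1.91e+00] w [ 0.005 -0.021  0.012]
205 ....++................
206 ....+.................
207 ......................
208 ......................
209 ......................
210 ......................
211 ......................
212 ............+#+.......
213 ...........+###+......
214 ............+##+......
215 ............+##+......
216 ............++#+......
217 ............+++.......
218 ...........+++........
219 ..........+++.........
220 ..........+#+.........
221 ..........+#+.........
222 ..........+#+.........
223 ..........+#+.........
224 ..........+#+.........
225 ..........+#+.........
226 ..........+#+.........
227 ..........+++.........
228 ...........++.........
229 ...........++.........
230 ...........++.........
231 ...........++.........
232 ...........++.........
233 ...........++.........
234 ...........++.........
235 ...........++.........
236 ...........++.........
237 ...........++.........
238 ..........+++..++.....
239 ..........++...++.....
240 ...........+...+......
241 ...............+......
242 .....................+
243 ...........++........+
244 ...+.....+###+.......+
245 ........+####+.......+
246 ........+####+.......+
247 ........#####+++......
248 ........######++......
249 .......+#######+......
250 .......+#######+......
251 .......########+......
252 ......+########+..++..
253 .+++..+########+.++++.
254 ++++..+########++++++.
255 ##++.+#########++++++.
256 ##+..+#########++##++.
257 #++..+#########+####+.
258 ++..+###############+.
259 ++..+###############+.
```

>>> drive_tool(
  rows=[
    {"dx": -0.01,"dy": 0,"dz": 0.4,"wx": 0,"wy": 0,"wz": 0,"hand": 5},
    {"dx": -0.01,"dy": 0,"dz": 0.7,"wx": 0,"wy": 0,"wz": 0,"hand": 5},
    {"dx": -0.01,"dy": 0,"dz": 1.0,"wx": 0,"wy": 0,"wz": 0,"hand": 5},
    {"dx": -0.01,"dy": 0,"dz": 1.2,"wx": 0,"wy": 0,"wz": 0,"hand": 5},
    {"dx": -0.01,"dy": 0,"dz": 1.4,"wx": 0,"wy": 0,"wz": 0,"hand": 5},
    {"dx": -0.01,"dy": 0,"dz": 1.5,"wx": 0,"wy": 0,"wz": 0,"hand": 5},
    {"dx": -0.01,"dy": 0,"dz": 1.6,"wx": 0,"wy": 0,"wz": 0,"hand": 5},
    {"dx": -0.01,"dy": 0,"dz": 1.7,"wx": 0,"wy": 0,"wz": 0,"hand": 5},
    {"dx": -0.01,"dy": 0,"dz": 1.8,"wx": 0,"wy": 0,"wz": 0,"hand": 5},
    {"dx": -0.01,"dy": 0,"dz": 1.87,"wx": 0,"wy": 0,"wz": 0,"hand": 5},
    {"dx": -0.01,"dy": 0,"dz": 1.9,"wx": 0,"wy": 0,"wz": 0,"hand": 5},
    {"dx": -0.01,"dy": 0,"dz": 1.9,"wx": 0,"wy": 0,"wz": 0,"hand": 5},
  ],
)

```text
clock: 25.3
eef_pos: [0.4564, -0.1791, 0.0131]
tool_rot: [1.0, 0.0, 0.0, -0.0]
ft_force: [-0.5, -0.0, -1.1]
grip_width: 0.0172
grasp_force: 59.3
```

```bash
python3 -c "
from h import *
o=bot.get_obs();print(o['eef_pos'],o['ft_force'],o['ft_torque'])
diffprint('side',165,272,255,285,60)
"
```

```text
[ 0.45640752 -0.17906391  0.01306131] [-0.47854507 -0.02796402 -1.08135273] [-0.04200451  0.02949181 -0.00320726]
255 .............................#####################.........................................................
256 .............................####################..........................................................
257 ..............................###################..........................................................
258 ..............................##################...........................................................
259 ..............................##################..............................+............................
260 .......+.+++.++...............##################+..........................................................
261 .......#+###+##+++...........+.#################+..........................................................
262 ......+................##+++###.#+#++###########+..........................................................
263 .....#...........................................+++++++##+#+.........................
[... 1673 characters left out ...]
.........###+++++##+...#++..
279 .....................................+########+.........................................+##++#####....+....
280 .......................................++++............................................+#+#####+#++.+##++##
281 ......................................................................................+++++++++++++#####+++
282 ................................................................................................+#+#######+
283 .................................................................................................+#++.###++
284 .................................................................................................++...+#+#+
```

>>> drive_tool(
  rows=[
    {"dx": 0,"dy": 0,"dz": 0.02,"wx": 0,"wy": 0,"wz": 0,"hand": 5},
    {"dx": 0,"dy": 0,"dz": 0.02,"wx": 0,"wy": 0,"wz": 0,"hand": 20},
    {"dx": 0,"dy": 0,"dz": 0.02,"wx": 0,"wy": 0,"wz": 0,"hand": 28},
    {"dx": 0,"dy": 0,"dz": 0.02,"wx": 0,"wy": 0,"wz": 0,"hand": 45},
    {"dx": 0,"dy": 0,"dz": 0.02,"wx": 0,"wy": 0,"wz": 0,"hand": 50},
    {"dx": 0,"dy": 0,"dz": 0.02,"wx": 0,"wy": 0,"wz": 0,"hand": 50},
    {"dx": 0,"dy": 0,"dz": -0.4,"wx": 0,"wy": 0,"wz": 0,"hand": 50},
    {"dx": 0,"dy": 0,"dz": -1.0,"wx": 0,"wy": 0,"wz": 0,"hand": 50},
    {"dx": 0,"dy": 0,"dz": -1.8,"wx": 0,"wy": 0,"wz": 0,"hand": 50},
    {"dx": 0,"dy": 0,"dz": -2.6,"wx": 0,"wy": 0,"wz": 0,"hand": 50},
    {"dx": 0,"dy": 0,"dz": -3.2,"wx": 0,"wy": 0,"wz": 0,"hand": 50},
    {"dx": 0,"dy": 0,"dz": -3.2,"wx": 0,"wy": 0,"wz": 0,"hand": 50},
    {"dx": 0,"dy": 0,"dz": -3.2,"wx": 0,"wy": 0,"wz": 0,"hand": 50},
    {"dx": 0,"dy": 0,"dz": -3.2,"wx": 0,"wy": 0,"wz": 0,"hand": 50},
  ],
)

```text
clock: 26.75
eef_pos: [0.4553, -0.1787, 0.1716]
tool_rot: [1.0, -0.0, -0.001, -0.001]
ft_force: [0.3, -0.0, -0.2]
grip_width: 0.0501
grasp_force: 0.0
```

```bash
python3 -c "
from h import *
o=bot.get_obs();print(o['eef_pos'],o['ft_force'])
diffprint('side',165,272,240,300,60)
im=bot.camera('side').astype(int).sum(2)//3
print(im[198:204,312:324])
"
```

```text
[ 0.45531386 -0.17866396  0.17162938] [ 0.28945748 -0.04250865 -0.1728122 ]
240 .........................................+###############........................+.........################
241 ......................................+#################+...................................###############
242 ..................................+#####.+######....+##+...................................................
243 ...........................................................................................................
244 ................####.......................................................................................
245 .....##############+.......................................................................................
246 ##################+........................................................................................
247 ###############++..........................................................................................
248 #+####+######++............................................................................................
249 #+########++
[... 5302 characters left out ...]
.........................................................
297 ...........................................................................................................
298 ...........................................................................................................
299 ...........................................................................................................
[[145 135  85  81 107 104 106 107 102 117 100  91]
 [128 107  73  83 103 106 104 102 109  96  85  93]
 [112  83  81  67 107 106 109 107 112  89  77  91]
 [ 77  78  83  56  70  71  72  74  70  83  84  94]
 [ 73  76  85  65  49  49  45  48  44  71  80  96]
 [ 72  77  81  64  51  55  55  58  57  70  81  87]]
```

```bash
python3 -c "
from workcell import bot
print(bot.job_done())"
```

```text
the job is handed in; nothing more can be done
None
```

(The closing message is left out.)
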